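Date-stamp the pantry tins and put them away in the drawer

TASK

Pull the cabinet drawer all the way out to its stop. Then date-stamp the tins on the counter one at a time, in the order red, yellow, blue (one of them may be missing): slide each tin onto the press deck so that its white spot sits right under the stamp tip, and press the pedal fully down to its stop. Put every stamped tin flat, lid up, in the drawer, and finally push the drawer fully home, leaving the other pantry goods where they stand.

Things in the scene. Friction and masses are not known exactly. Their poses are not given: they have to be found in the camera images.
- tin_red: flat oblong tin with a red lid, 130 long (its x) x 50 wide (its y) x 45 high, about 250 g (175 to 350 g), rigid, lid fixed; lies lid up on the table, loose. Origin: centre of its underside. May be absent (None).
- tin_red_spot (a point): centre of the white spot (24 mm diameter, black rim) on top of the red lid: on the tin's long centre line, 45 mm from its centre towards its +x end, at lid height. Absent with its tin.
- tin_yellow: flat oblong tin with a yellow lid, 130 long (its x) x 50 wide (its y) x 45 high, about 250 g (175 to 350 g), rigid, lid fixed; lies lid up on the table, loose. Origin: centre of its underside. May be absent (None).
- tin_yellow_spot (a point): centre of the white spot (24 mm diameter, black rim) on top of the yellow lid: on the tin's long centre line, 45 mm from its centre towards its +x end, at lid height. Absent with its tin.
- tin_blue: flat oblong tin with a blue lid, 130 long (its x) x 50 wide (its y) x 45 high, about 250 g (175 to 350 g), rigid, lid fixed; lies lid up on the table, loose. Origin: centre of its underside. May be absent (None).
- tin_blue_spot (a point): centre of the white spot (24 mm diameter, black rim) on top of the blue lid: on the tin's long centre line, 45 mm from its centre towards its +x end, at lid height. Absent with its tin.
- press: green date press, fixed; place, yaw vary. Origin: on the table right under the stamp tip; x points away from the robot, y left, z up. In mm: aluminium deck, top at z 8, spans x -160 to 60, y -105 to 60, open to -x. Column at y -103 to -75, x -23 to 23. A 28 wide arm at z 124 to 150 carries a 24 thick sleeve (underside z 90). Pedal at y 72 to 124, its shaft across the deck at x 45, z 31.
- stamp_tip (a point): centre of the lower end of the steel stamp rod, 10 mm thick, below the sleeve: 66 mm above the table at rest, 13 mm over the lid of a tin on the deck. It moves straight down 11 mm as the pedal goes to its stop (2 mm short of the lid) and springs back with it; never sideways.
- pedal (a joint): angle of the hinged spring pedal: 0 at rest (up), 0.28 rad at its stop (fully down). Springs back when released. Takes about 5 N to start and 11 N at the stop, measured at pedal_pad.
- pedal_pad (a point): point to press, on top of the pedal's black rubber pad (70 x 46 mm, yellow strip at its free edge on the robot's side), 90 mm from the hinge at the pedal's far end; 63 mm above the table at rest, 38 mm at the stop. The point moves with the pedal. Axes tilt with the pedal.
- drawer (a joint): how far the drawer is pulled out of the pale wooden cabinet (fixed, place and yaw vary; 260 deep, 270 wide, 115 mm high, front towards the robot; its opening leaves 80 mm of height over the drawer floor): 0 fully home, 0.18 m at its stop. Light friction (about 1 N); it stays where it is left.
- drawer_handle (a point): middle of the drawer's dark bar handle, 120 mm long, level, about 10 mm thick, 35 mm in front of the white drawer front and 74 mm above the table. It can be pinched from above (fingers across its thickness) or pushed. Axes as drawer_floor.
- drawer_floor (a point): middle of the front edge of the drawer's inner floor (just behind the front panel), 22 mm above the table, moves with the drawer. x points into the cabinet (it pulls out along -x), y left, z up. Inside, mm: x 0 to 214, y -114 to 114; side walls 18 high; front panel 77 above the floor. At the stop x 0 to 175 is clear of the cabinet.
- jar_pasta: tall glass jar of pasta, wooden lid, 84 diameter x 140 mm; stands loose, not part of the job. Origin: centre of its underside.
- jar_spice: small glass spice jar, wooden lid, standing near the tins and the pedal, 48 diameter x 75 mm; stands loose, not part of the job. Origin: centre of its underside.
- jar_beans: glass jar of dark beans, wooden lid, standing beyond the tins on the left, 72 diameter x 100 mm; stands loose, not part of the job. Origin: centre of its underside.
- oil_bottle: green bottle, 60 diameter x 200 mm; stands loose, not part of the job. Origin: centre of its underside.
- can_cocoa: red can, 74 diameter x 100 mm; stands loose, not part of the job. Origin: centre of its underside.
There are look-alikes about, which are no part of the job. Leave any orange or pink look-alike of the tin_blue alone.

How it is judged:
On the way, in this order (a step that is already met when the one before it is completed fails the run):
1. the drawer is pulled out to its stop (value of joint drawer above 0.174 m), for 0.2 s.
2. the red tin lies flat on the press deck with its white spot under the stamp tip (within 7 mm) while the pedal is pressed to its stop, which brings the tip within 3.3 mm of the lid (horizontal distance between tin_red_spot and stamp_tip below 0.007 m and angle between tin_red's own z axis and vertical below 0.05 rad and height (world z) of tin_red_spot below 0.0545 m and z of stamp_tip in the frame of tin_red below 0.0483 m and z of pedal_pad in the frame of tin_red below 0.036 m), for 0.1 s.
3. the yellow tin lies flat on the press deck with its white spot under the stamp tip (within 7 mm) while the pedal is pressed to its stop, which brings the tip within 3.3 mm of the lid (horizontal distance between tin_yellow_spot and stamp_tip below 0.007 m and angle between tin_yellow's own z axis and vertical below 0.05 rad and height (world z) of tin_yellow_spot below 0.0545 m and z of stamp_tip in the frame of tin_yellow below 0.0483 m and z of pedal_pad in the frame of tin_yellow below 0.036 m), for 0.1 s.
4. the blue tin lies flat on the press deck with its white spot under the stamp tip (within 7 mm) while the pedal is pressed to its stop, which brings the tip within 3.3 mm of the lid (horizontal distance between tin_blue_spot and stamp_tip below 0.007 m and angle between tin_blue's own z axis and vertical below 0.05 rad and height (world z) of tin_blue_spot below 0.0545 m and z of stamp_tip in the frame of tin_blue below 0.0483 m and z of pedal_pad in the frame of tin_blue below 0.036 m), for 0.1 s.
At the end, for the whole second after the job is handed in: Every tin present lies flat, lid up and at rest on the drawer's floor (its centre inside the drawer, underside within 8 mm of the floor, tilt under 0.1 rad), the drawer is home to within 10 mm, and the pedal is up (under 0.03 rad) (value of joint drawer below 0.01 m and value of joint pedal below 0.03 rad and x of tin_red in the frame of drawer_floor between 0 and 0.214 m and y of tin_red in the frame of drawer_floor between -0.114 and 0.114 m and z of tin_red in the frame of drawer_floor between -0.006 and 0.008 m and angle between each of tin_red, tin_yellow, tin_blue's own z axis and vertical below 0.1 rad and linear speed of each of tin_red, tin_yellow, tin_blue below 0.02 m/s and x of tin_yellow in the frame of drawer_floor between 0 and 0.214 m and y of tin_yellow in the frame of drawer_floor between -0.114 and 0.114 m and z of tin_yellow in the frame of drawer_floor between -0.006 and 0.008 m and x of tin_blue in the frame of drawer_floor between 0 and 0.214 m and y of tin_blue in the frame of drawer_floor between -0.114 and 0.114 m and z of tin_blue in the frame of drawer_floor between -0.006 and 0.008 m); the robot touches nothing.
It fails at once if one of the other pantry goods (three jars, bottle, can) is moved by more than 40 mm (distance of any of jar_pasta, jar_spice, jar_beans, oil_bottle, can_cocoa from where it was at the start of the episode above 0.04 m).
It fails at once if one of the other pantry goods is tipped over (angle between any of jar_pasta, jar_spice, jar_beans, oil_bottle, can_cocoa's own z axis and vertical above 0.5 rad).
Of tin_red, tin_yellow, tin_blue only 2 to 3 are there at a start; the rules pass over those that are not, and their reading is None.
At some moment in a run one of tin_red, tin_yellow, tin_blue may be knocked a few centimetres aside while the robot is not near it.
It also fails if it takes over 210 s, if anything falls off the work surface, if the arm or the gripper's body presses on something with over 40 N, if the wrist force passes 120 N, or if a joint passes its speed limit or range.

ROBOT

A 7-joint arm with a two-finger parallel gripper is mounted at the origin on the work surface. World frame = base frame: x ahead of the robot, y to its left, z up, the work surface at z = 0. Lengths are in m, angles in rad, forces in N, time in s.
With the tool pointing down it reaches from about 0.35 to 0.775 m from the base axis. Payload 3.1 kg.
Tool frame: the origin (TCP) lies at the very end of the fingers, on their centre line; the grasp point (between the pads) lies 19 mm behind it (bot.pinch_z is the distance from the TCP to the grasp point, in m); z points along the fingers, y is the direction in which the jaws open and shut (so a half turn about z gives the same grasp; the last joint's range is limited). The gripper opens to 85 mm and grips with 20 to 120 N. Pads are 22 mm wide; open, the fingers measure 114 mm over their backs; the gripper's body (76 mm by 85 mm) begins 54 mm behind the grasp point. The pads swing forward as they close: fully open they stand 13 mm farther back than shut.
Start: joints at [-1.292, 0.311, 0.014, 1.512, -0.004, 1.319, -0.027], TCP at [0.173, 0.522, 0.231] pointing down, gripper open.
Joint ranges: [-2.7, 2.7], [-0.3, 1.91], [-1.27, 1.3], [0.12, 2.57], [-1.44, 4.58], [0.2, 2.03], [-3.05, 3.05]. Speed limits (rad/s): [2.79, 2.79, 3.14, 3.14, 3.14, 3.14, 3.14].

INTERFACE

Orientations are given as a unit quaternion [x, y, z, w].
In Python, from bench import sensors, eyes, job_done, bot gives the robot as it stands.
- The arm moves only by the tool arm_command, never from a script. Its argument "plan" is one flat list of numbers, 7 for each row, row after row: the shift along the tool's x, y, z in mm, then the turn, a rotation vector about the tool's x, y, z in degrees, then the gripper's target within -1 to 1 (fully open at 1, half-way at 0, shut at -1). In form: [x, y, z, ax, ay, az, claw, x, y, z, ax, ay, az, claw, ...]. A call has 1 to 8 rows; each row shifts and turns the commanded pose from where the row before left it, along the tool's axes as they then stand; what a row does not reach is not made up. A row lasts 1/10 s, in which the tool goes at most 50 mm and 8.59 degrees, less where a joint would pass 70% of its speed; a pose out of reach is approached as far as the arm can. A call is refused whole if a number of a shift passes 50 or a number of a turn 8.59, either way. A call with a gripper value outside its range is refused whole. The fingers move at their own pace and stop on an object; the grip force is fixed at half the most. Time passes only in rows, so rows that do not move let the fingers close. It gives the time, the measured TCP pose, the force and the opening at its end, in the units of the state.
- sensors.state(): the state, without advancing time (a new reading comes with each control period).
- eyes.grab_frame(name): name is "side" or "top" or "wrist"; returns the picture (400x640x3 uint8, red, green, blue); there is no depth.
- eyes.calibration(name): a dict with "mtx" (3x3 intrinsics, pixels), "R" (3x3) and "t" (3): a world point X has camera coordinates R X + t. Camera axes: x right, y down, z forward; pixel columns grow to the right and rows downward; lengths in m; the calibration is good to about 2 mm. A picture is of the moment at which its call begins: read the wrist's pose just before it. calibration takes no time and is no camera call; for the wrist camera it gives the pose at the moment of the call.
- job_done(): hands the job in, once; it reports no verdict.
Trained networks look in the newest picture that a camera, given by its name, has taken for a name from the list of things; names that differ only in an ending like _2 or _b are one class to them, and where a whole thing is asked for, a point or a joint stands for the part that bears it (a point fixed in the world has none). Each returns a list of dicts, best first, with "score" (0 to 1); they miss things now and then, are a little off and sometimes report something else, mostly with a low value. They report only what shows in the picture. A call takes as long as a camera call. They do not tell look-alikes from the thing itself.
- eyes.spot_in(camera, name): "position" ([x, y, z] in m, in world coordinates, good to about 4 mm: the middle of the surface that is visible of it).
- eyes.trace(camera, name): "pixels" (400x640 bool, what is visible of it).
The state is a dict: "clock": time; "q": joint angles; "qd": joint speeds; "joint_torque": joint torques, N m; "position": TCP position; "orientation": TCP orientation; "ft_force": force on the tool from outside, world axes, zero at the start; "ft_torque": the same for the moment, N m; "width": finger opening in m.
Only numpy, scipy, OpenCV 4.12 (cv2) and the standard library are available. Lean on these libraries where they do the work, as an engineer would, in place of code of your own. Each camera call takes 0.05 s, during which the arm holds its last target.

## Working session

There is one attempt and no reset: what is moved stays moved. The work goes in short steps, Python scripts to look and compute and a tool call to move; the robot and the scene stay as the last step left them, time stands still between calls to the robot, and variables do not carry over. Pictures are saved under pics/ and viewed, and the job is handed in when it is done.

Besides the shell and the picture viewer there is one more tool, called after "Request:" as name(argument=value, ...), one argument or row to a line, values as JSON. arm_command: Moves the arm, as the interface text tells. Its arguments: {"type":"object","properties":{"plan":{"type":"array","items":{"type":"number"}}},"required":["plan"]}

```bash
mkdir -p pics; ls; python3 - <<'E'
from bench import sensors, eyes, bot
import cv2
print(sensors.state()); print(bot, bot.pinch_z)
for n in ("side","top","wrist"):
    im=eyes.grab_frame(n); cv2.imwrite(f"pics/a_{n}.png",im[:,:,::-1]); c=eyes.calibration(n); print(n,c)
E
```

```text
pics
{'clock': 0.0, 'q': array([-1.29169499,  0.31173695,  0.01395753,  1.51308123, -0.00437437,
        1.31918724, -0.02720268]), 'qd': array([-0.00154245,  0.00078889,  0.0006638 , -0.00121822,  0.00059155,
        0.00036899,  0.0002138 ]), 'joint_torque': array([ 6.61705690e-04, -3.79925323e+01,  1.46278823e-01, -2.30591887e+01,
        1.23018443e-02,  1.40773715e-02, -6.51192167e-07]), 'position': array([0.17317783, 0.52124752, 0.23020505]), 'orientation': array([ 1.59657742e-01,  9.87171711e-01, -1.18354292e-03, -1.34909058e-04]), 'ft_force': array([-0.48107176,  0.23158685,  0.48939664]), 'ft_torque': array([ 0.03718677,  0.03430283, -0.00091448]), 'width': 0.08549958567190115}
<Robot object at 0x7f318adb7a10> 0.0187
side {'mtx': array([[426.76201945,   0.        , 322.62025603],
       [  0.        , 426.76201945, 196.17645421],
       [  0.        ,   0.        ,   1.        ]]), 'R': array([[ 0.86942667, -0.49399634, -0.00805438],
       [-0.33800677, -0.58283894, -0.73895209],
       [ 0.36034522,  0.64518709, -0.67370984]]), 't': array([-0.3936393 ,  0.25944152,  0.87409645])}
top {'mtx': array([[453.21677578,   0.        , 323.60366322],
       [  0.        , 453.21677578, 205.12756507],
       [  0.        ,   0.        ,   1.        ]]), 'R': array([[-0.02682622, -0.99961238, -0.00744564],
       [-0.98706981,  0.02766563, -0.15788541],
       [ 0.1580302 ,  0.0031139 , -0.98742937]]), 't': array([0.1003739 , 0.50544421, 1.2563339 ])}
wrist {'mtx': array([[322.90734259,   0.        , 319.37640657],
       [  0.        , 322.90734259, 203.8368004 ],
       [  0.        ,   0.        ,   1.        ]]), 'R': array([[ 3.15508788e-01,  9.48922456e-01, -6.14312475e-04],
       [ 9.08223868e-01, -3.01789161e-01,  2.89918449e-01],
       [ 2.74924734e-01, -9.20297518e-02, -9.57051156e-01]]), 't': array([-0.5492325 , -0.03606436,  0.37900441])}
```

View pics/a_side.png

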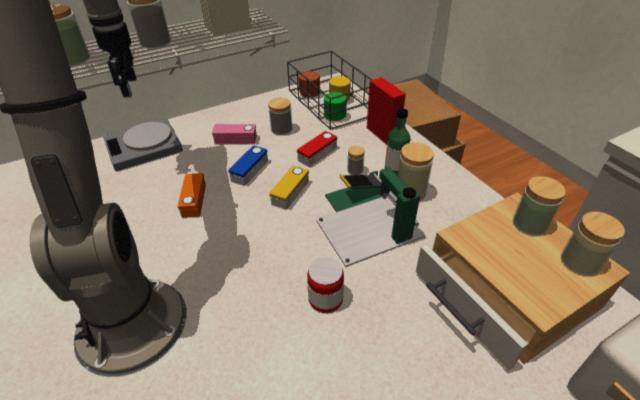

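View pics/a_top.png

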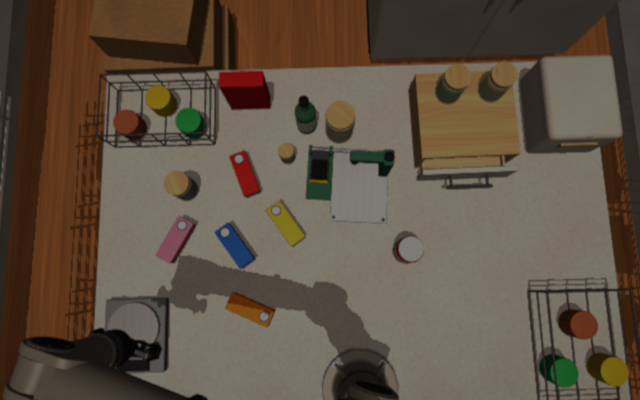

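View pics/a_wrist.png

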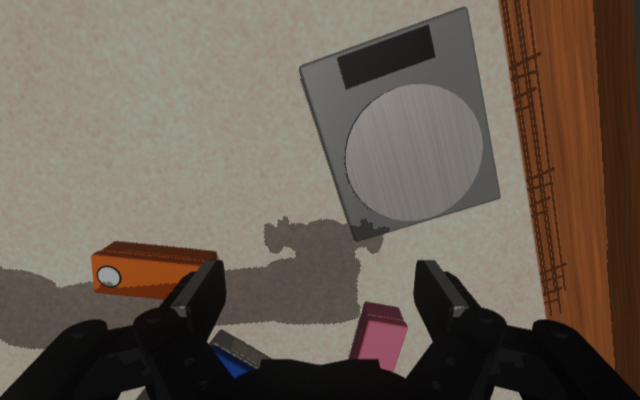

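Top view: red tin (245,174), yellow (285,223) and blue (235,245) are all present. The look-alikes are pink (175,240) and orange (250,309), to be left alone. The press deck is at about (360,190), the pedal at (320,170) and the drawer handle at (468,182). Next I measure them.

```bash
cat > h.py <<'E'
from bench import sensors, eyes, bot
import numpy as np, cv2
from scipy.spatial.transform import Rotation as Ro
def p2w(cal,uv,z):
    K,R,t=cal['mtx'],cal['R'],cal['t']
    d=R.T@np.linalg.inv(K)@np.array([uv[0],uv[1],1.]); c=-R.T@t
    return c+d*(z-c[2])/d[2]
def w2p(cal,X):
    p=cal['mtx']@(cal['R']@np.asarray(X)+cal['t']); return p[:2]/p[2]
def masks(cam):
    im=eyes.grab_frame(cam); return im
HS={'red':[(0,6),(174,180)],'yellow':[(20,30)],'blue':[(105,118)]}
def lid(im,cal,col,near=None,z=0.045):
    """lid centre, yaw (toward spot) and spot position from colour in picture im"""
    hsv=cv2.cvtColor(im,cv2.COLOR_RGB2HSV); m=np.zeros(im.shape[:2],np.uint8)
    for a,b in HS[col]: m|=cv2.inRange(hsv,(a,130,60),(b,255,255))
    n,l,s,c=cv2.connectedComponentsWithStats(m)
    out=[]
    for i in range(1,n):
        if s[i,4]<60: continue
        pts=np.argwhere(l==i)[:,::-1]
        W=np.array([p2w(cal,p,z)[:2] for p in pts])
        out.append((s[i,4],c[i].round(1),W.mean(0).round(4),W))
    return out
def pose():
    s=sensors.state(); return s['position'],Ro.from_quat(s['orientation']),s
def goto(p,yaw=None,ydir=None):
    """print tool-frame shift (mm) and z turn (deg) to reach TCP p with jaws along ydir (deg, world), pointing down"""
    P,R,s=pose()
    d=R.inv().apply(np.asarray(p)-P)*1000
    print('t',round(s['clock'],2),'tcp',P.round(4),'shift tool mm',d.round(1),'|F|',s['ft_force'].round(1),'w',round(s['width'],4))
    if ydir is not None:
        best=None
        for k in (0,180):
            a=np.radians(ydir+k); y=np.array([np.cos(a),np.sin(a),0]); z=np.array([0,0,-1.]); x=np.cross(y,z)
            T=Ro.from_matrix(np.c_[x,y,z]); rv=np.degrees((R.inv()*T).as_rotvec()); print('  turn',rv.round(2))
    # predicted joint 7
    print('  q',s['q'].round(2))
E
python3 - <<'E'
from h import *
c=eyes.calibration('top')
im=eyes.grab_frame('top')
for n in ['tin_red','tin_yellow','tin_blue','tin_red_spot','tin_yellow_spot','tin_blue_spot','press','stamp_tip','pedal','pedal_pad','drawer_handle','drawer_floor','jar_pasta','jar_spice','jar_beans','oil_bottle','can_cocoa']:
    r=eyes.spot_in('top',n)
    print(n,[(np.round(d['position'],3).tolist(),round(d['score'],2),w2p(c,d['position']).round().astype(int).tolist()) for d in r[:4]])
eyes.grab_frame('side')
for n in ['stamp_tip','pedal_pad','drawer_handle','drawer_floor','press']:
    r=eyes.spot_in('side',n)
    print('side',n,[(np.round(d['position'],3).tolist(),round(d['score'],2)) for d in r[:3]])
cv2.imwrite('pics/b.png',cv2.resize(im[60:330,140:540],None,fx=2,fy=2,interpolation=cv2.INTER_CUBIC)[:,:,::-1])
E
```

```text
tin_red [([0.604, 0.312, 0.048], 0.78, [244, 174])]
tin_yellow [([0.453, 0.194, 0.042], 0.93, [286, 225])]
tin_blue [([0.22, 0.293, 0.046], 0.89, [251, 310]), ([0.42, 0.509, 0.047], 0.74, [175, 240]), ([0.401, 0.339, 0.046], 0.71, [235, 245])]
tin_red_spot [([0.602, 0.308, 0.044], 0.57, [246, 175])]
tin_yellow_spot [([0.454, 0.197, 0.046], 0.92, [285, 225])]
tin_blue_spot [([0.222, 0.3, 0.047], 0.98, [249, 310]), ([0.4, 0.342, 0.047], 0.84, [234, 245]), ([0.416, 0.506, 0.045], 0.7, [176, 241]), ([0.617, 0.095, 0.06], 0.52, [320, 167])]
press [([0.582, 0.005, 0.009], 0.85, [350, 181])]
stamp_tip []
pedal [([0.617, 0.096, 0.055], 0.68, [319, 167])]
pedal_pad [([0.616, 0.097, 0.054], 0.73, [319, 167]), ([0.584, -0.325, 0.052], 0.61, [467, 174])]
drawer_handle [([0.59, -0.322, 0.049], 0.92, [465, 172])]
drawer_floor [([0.602, 0.313, 0.046], 0.66, [244, 175]), ([0.587, -0.324, 0.05], 0.6, [466, 173])]
jar_pasta [([0.725, 0.032, 0.137], 0.74, [341, 120])]
jar_spice [([0.654, 0.185, 0.074], 0.58, [287, 153])]
jar_beans [([0.57, 0.481, 0.099], 0.73, [180, 184]), ([0.621, 0.097, 0.053], 0.66, [319, 166])]
oil_bottle [([0.745, 0.128, 0.13], 0.56, [306, 115]), ([0.603, 0.309, 0.046], 0.33, [246, 175])]
can_cocoa [([0.656, 0.186, 0.076], 0.66, [287, 153]), ([0.368, -0.137, 0.1], 0.65, [408, 251])]
side stamp_tip [([0.578, -0.341, 0.055], 0.39)]
side pedal_pad [([0.614, 0.09, 0.055], 0.9), ([0.592, -0.02, 0.005], 0.69), ([0.726, 0.012, 0.117], 0.68)]
side drawer_handle [([0.581, -0.342, 0.06], 0.67)]
side drawer_floor [([0.577, -0.343, 0.062], 0.68), ([0.594, -0.017, 0.006], 0.57)]
side press [([0.592, -0.018, 0.008], 0.95), ([0.616, 0.086, 0.053], 0.7)]
```

View pics/b.png

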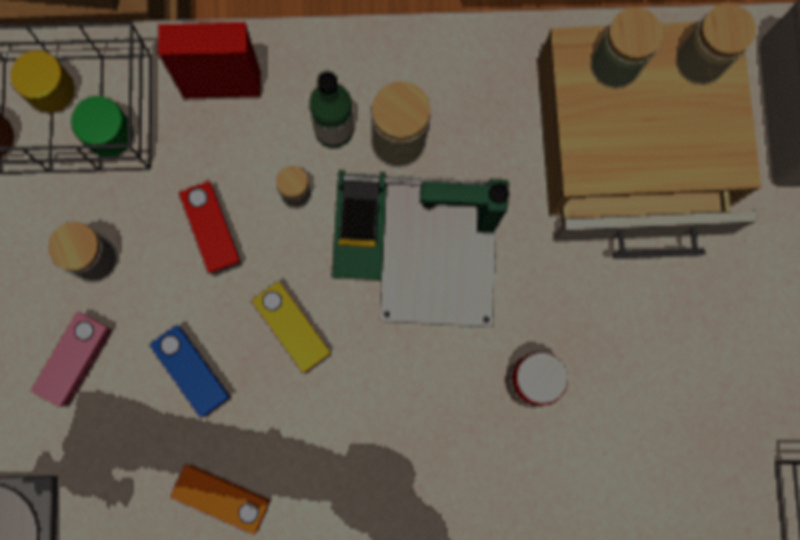

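```bash
python3 - <<'E'
from h import *
im=cv2.imread('pics/a_top.png'); 
a=cv2.resize(im[140:235,295:405],None,fx=5,fy=5,interpolation=cv2.INTER_CUBIC)
b=cv2.resize(im[140:200,405:525],None,fx=5,fy=5,interpolation=cv2.INTER_CUBIC)
cv2.imwrite('pics/c1.png',a);cv2.imwrite('pics/c2.png',b)
im=cv2.imread('pics/a_side.png'); cv2.imwrite('pics/c3.png',cv2.resize(im[160:270,310:435],None,fx=5,fy=5,interpolation=cv2.INTER_CUBIC))
E
```

```text
(no output)
```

View pics/c1.png

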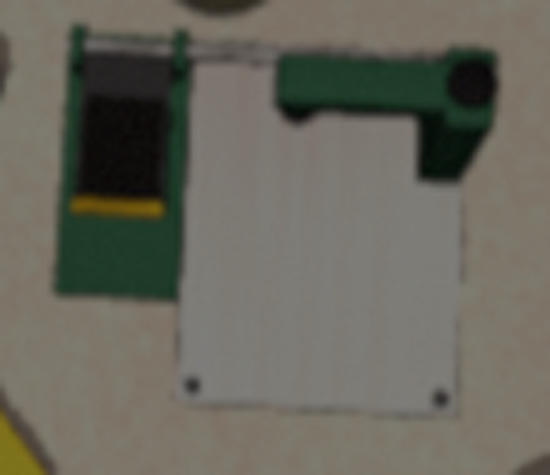

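View pics/c2.png

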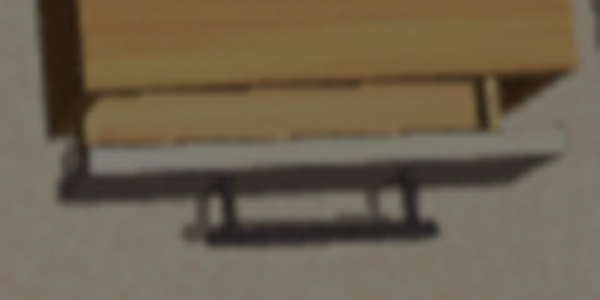

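View pics/c3.png

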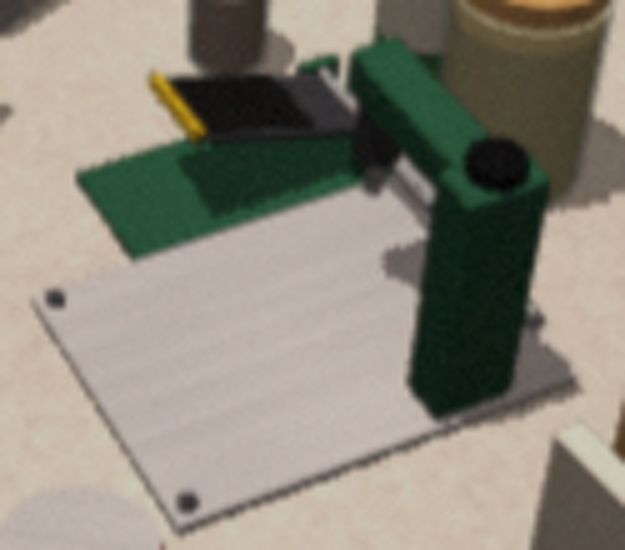

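```bash
python3 - <<'E'
from h import *
from scipy.optimize import least_squares
T=eyes.calibration('top');S=eyes.calibration('side')
obs=[(T,(178/5+295,402/5+140),(-.16,.06,.008)),(T,(457/5+295,414/5+140),(-.16,-.105,.008)),
(S,(38/5+310,300/5+160),(-.16,.06,.008)),(S,(180/5+310,533/5+160),(-.16,-.105,.008)),(S,(577/5+310,382/5+160),(.06,-.105,.008))]
def P(v,l):
    c,s=np.cos(v[2]),np.sin(v[2]); return np.array([v[0]+c*l[0]-s*l[1],v[1]+s*l[0]+c*l[1],l[2]])
f=lambda v:np.concatenate([w2p(c,P(v,l))-np.array(p)+.4 for c,p,l in obs])
r=least_squares(f,[.6,0,0]);print('press',r.x.round(4),np.degrees(r.x[2]).round(2),r.fun.round(1))
for col in HS:
    for cam,c in (('top',T),('side',S)):
        im=cv2.cvtColor(cv2.imread(f'pics/a_{cam}.png'),cv2.COLOR_BGR2RGB)
        for a,cc,m,W in lid(im,c,col):
            if not(.3<m[0]<.68 and .1<m[1]<.45): continue
            (x,y),(w,h),an=cv2.minAreaRect((W*1000).astype(np.float32))
            print(col,cam,a,cc,'rect',round(x),round(y),round(w),round(h),round(an,1))
for p in [(207,240),(438,229)]: print('handle',p2w(T,(p[0]/5+405-.4,p[1]/5+140-.4),.076).round(4))
im=eyes.grab_frame('top')
E
```

```text
press [ 0.6242 -0.0088 -0.0933] -5.35 [ 0.9 -0.6  1.6  0.7 -1.4 -1.3 -0.7 -0.9  1.2 -0.7]
red top 671 [245.  174.8] rect 608 313 130 49 20.0
red side 473 [315.7 144.9] rect 605 302 137 57 19.9
yellow top 66 [318.1 181.1] rect 578 101 52 10 83.9
yellow top 702 [286.3 224.5] rect 459 197 128 49 34.5
yellow side 619 [287.9 184. ] rect 457 186 136 54 34.2
blue top 673 [235.6 246.8] rect 401 341 127 47 34.7
blue side 470 [246.1 161.7] rect 397 332 135 49 33.8
handle [ 0.5423 -0.2568  0.076 ]
handle [ 0.5449 -0.386   0.076 ]
```

```bash
cat >> h.py <<'E'
def down(ydir):
    a=np.radians(ydir); y=np.array([np.cos(a),np.sin(a),0]); z=np.array([0,0,-1.]); x=np.cross(y,z)
    return Ro.from_matrix(np.c_[x,y,z])
def plan(wps,step=45,tstep=8.5,start=None):
    """wps: list of (xyz, jaw angle deg, claw[, step]); prints suggested tool-frame rows"""
    P,R,s=pose(); P=P.copy()
    if start is not None: P,R=np.array(start[0]),down(start[1])
    rows=[]
    for w in wps:
        p,yd,claw=w[:3]; st=w[3] if len(w)>3 else step
        T=down(yd); p=np.array(p)
        n=int(max(np.ceil(np.linalg.norm(p-P)*1000/st),np.ceil(np.degrees((R.inv()*T).magnitude())/tstep),1))
        for k in range(n):
            d=(p-P)/(n-k); rv=(R.inv()*T).as_rotvec()/(n-k)
            sh=np.round(R.inv().apply(d)*1000,1); tv=np.round(np.degrees(rv),2)
            rows.append(list(sh)+list(tv)+[claw])
            P=P+R.apply(sh/1000); R=R*Ro.from_rotvec(np.radians(tv))
    print('t',round(s['clock'],1),'tcp',s['position'].round(4),'jaw',np.degrees(np.arctan2(*Ro.from_quat(s['orientation']).as_matrix()[[1,0],1])).round(1),'F',s['ft_force'].round(1),'w',round(s['width'],4),'q',s['q'].round(2))
    for i in range(0,len(rows),8): print('['+', '.join(','.join(f'{v:g}' for v in r) for r in rows[i:i+8])+']')
E
python3 - <<'E'
from h import *
plan([((.42,.12,.25),40,1),((.544,-.3214,.25),1.15,1)])
E
```

```text
t 1.4 tcp [0.1734 0.522  0.2313] jaw 71.6 F [ 0.5 -0.3  0.3] w 0.085 q [-1.29  0.31  0.01  1.51 -0.    1.32 -0.03]
[-32.8,-27.6,-1.7,-0,0,2.87,1, -34.1,-25.9,-1.7,-0,0,2.87,1, -35.4,-24.2,-1.7,-0,0,2.88,1, -36.6,-22.4,-1.7,-0,0,2.87,1, -37.6,-20.5,-1.7,0,0,2.88,1, -38.6,-18.6,-1.7,0,0,2.87,1, -39.5,-16.7,-1.7,0,0,2.88,1, -40.3,-14.6,-1.7,0,0,2.87,1]
[-41,-12.6,-1.7,0,0,2.88,1, -41.6,-10.6,-1.7,0,0,2.87,1, -42,-8.4,-1.7,0,0,2.88,1, -38,-17.2,0,0,0,3.53,1, -39,-14.8,0,0,0,3.53,1, -39.8,-12.4,0,0,0,3.53,1, -40.5,-9.9,0,0,0,3.53,1, -41,-7.4,0,0,0,3.53,1]
[-41.4,-4.8,0,0,0,3.53,1, -41.6,-2.3,0,0,0,3.53,1, -41.7,0.3,0,0,0,3.53,1, -41.6,2.9,0,0,0,3.54,1, -41.3,5.4,0,0,0,3.53,1, -40.8,8,0,0,0,3.54,1]
```

Request:
arm_command(
  plan=[-33,-28,-2,0,0,2.9,1,-34,-26,-2,0,0,2.9,1,-35,-24,-2,0,0,2.9,1,-37,-22,-2,0,0,2.9,1,-38,-21,-2,0,0,2.9,1,-39,-19,-2,0,0,2.9,1,-40,-17,-2,0,0,2.9,1,-40,-15,-1,0,0,2.9,1],
)

```text
clock: 2.2
position: [0.3533, 0.226, 0.2468]
orientation: [0.356, 0.935, 0.001, 0.0]
ft_force: [1.0, 0.9, 0.1]
width: 0.0856
```

Request:
arm_command(
  plan=[-41,-13,-2,0,0,2.9,1,-42,-11,-2,0,0,2.9,1,-42,-8,-2,0,0,2.9,1,-38,-17,0,0,0,3.5,1,-39,-15,0,0,0,3.5,1,-40,-12,0,0,0,3.5,1,-41,-10,0,0,0,3.5,1,-41,-7,0,0,0,3.5,1],
)

```text
clock: 3.0
position: [0.476, -0.0857, 0.2527]
orientation: [0.558, 0.83, 0.0, 0.0]
ft_force: [1.4, 0.2, 0.5]
width: 0.0858
```

Request:
arm_command(
  plan=[-41,-5,0,0,0,3.5,1,-42,-2,0,0,0,3.5,1,-42,0,0,0,0,3.5,1,-42,3,0,0,0,3.5,1,-41,5,0,0,0,3.5,1,-41,8,0,0,0,3.5,1],
)

```text
clock: 3.6
position: [0.5435, -0.3267, 0.2521]
orientation: [0.7, 0.714, 0.0, -0.0]
ft_force: [0.2, 0.5, 0.5]
width: 0.0854
```

```bash
python3 - <<'E'
from h import *
plan([((.544,-.3214,.25),1.15,1)])
im=eyes.grab_frame('wrist'); c=eyes.calibration('wrist'); cv2.imwrite('pics/d.png',im[:,:,::-1])
print(w2p(c,(.544,-.3214,.074)))
print([(np.round(d['position'],3),d['score']) for d in eyes.spot_in('wrist','drawer_handle')])
E
```

```text
t 3.6 tcp [ 0.5435 -0.3267  0.2521] jaw 1.1 F [0.2 0.5 0.5] w 0.0854 q [ 0.05  0.57  0.8   1.24 -0.4   1.49  0.82]
[5.3,0.6,2.1,0.01,-0.02,-0.01,1]
[323.47272644 167.17148221]
[]
```

View pics/d.png

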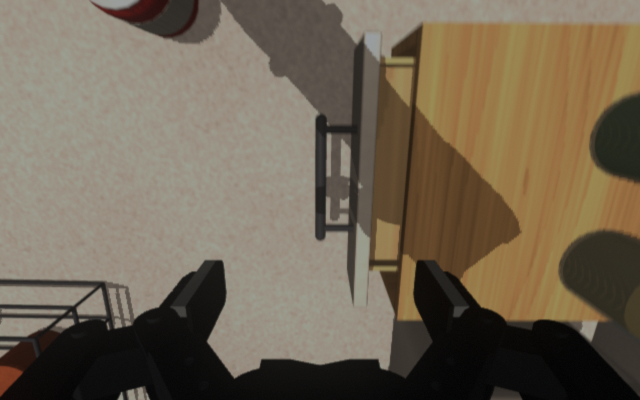

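```bash
python3 - <<'E'
from h import *
c=eyes.calibration('wrist')
for p in [(321,116),(321,178),(320,239)]: print(p2w(c,p,.074).round(4))
for p in [(373,40),(361,300)]: print('panel',p2w(c,p,.099).round(4))
h=p2w(c,(321,178),.074)
for p in [(421,24),(397,320)]: print('cab',p2w(c,p,.115).round(4))
plan([((h[0],h[1],.14),1.,1),((h[0],h[1],.066),1.,1,25)])
E
```

```text
[ 0.5394 -0.2685  0.074 ]
[ 0.5402 -0.3288  0.074 ]
[ 0.54   -0.3954  0.074 ]
panel [ 0.5814 -0.2069  0.099 ]
panel [ 0.5837 -0.4532  0.099 ]
cab [ 0.6152 -0.1981  0.115 ]
cab [ 0.6188 -0.4653  0.115 ]
t 3.7 tcp [ 0.5406 -0.3328  0.2506] jaw 0.7 F [-0.4 -0.   0.3] w 0.0854 q [ 0.06  0.57  0.8   1.24 -0.39  1.49  0.81]
[1.5,0,36.9,-0.08,0.11,-0.11,1, 1.5,-0,36.9,-0.08,0.11,-0.11,1, 1.4,-0.1,36.8,-0.08,0.12,-0.11,1, 0,0,24.7,-0,-0,-0,1, 0,0,24.7,-0,-0,-0,1, 0,0,24.6,-0,-0,-0,1]
```

Request:
arm_command(
  plan=[2,0,37,0,0,0,1,1,0,37,0,0,0,1,1,0,37,0,0,0,1,0,0,25,0,0,0,1,0,0,25,0,0,0,1,0,0,25,0,0,0,1,0,0,0,0,0,0,-1,0,0,0,0,0,0,-1],
)

```text
clock: 4.5
position: [0.5685, -0.3203, 0.0913]
orientation: [0.695, 0.719, 0.017, 0.022]
ft_force: [0.2, 20.1, 82.0]
width: 0.0593
```

Request:
arm_command(
  plan=[0,0,0,0,0,0,-1,0,0,0,0,0,0,-1,0,0,0,0,0,0,-1,0,0,0,0,0,0,-1,0,0,0,0,0,0,-1],
)

```text
clock: 5.0
position: [0.5716, -0.3197, 0.098]
orientation: [0.694, 0.72, 0.02, 0.025]
ft_force: [0.5, 22.5, 94.4]
width: 0.0024
```

Request:
arm_command(
  plan=[0,0,-45,0,0,0,-1,0,0,-45,0,0,0,-1,0,0,-20,0,0,0,-0.4,0,0,0,0,0,0,-0.4,0,0,0,0,0,0,-0.4,0,0,0,0,0,0,-0.4],
)

```text
clock: 5.6
position: [0.5421, -0.3201, 0.1742]
orientation: [0.699, 0.715, -0.0, -0.002]
ft_force: [0.4, -0.0, -0.4]
width: 0.0257
```

```bash
python3 - <<'E'
from h import *
plan([((.540,-.3288,.19),0.7,-.4)])
c=eyes.calibration('wrist');im=eyes.grab_frame('wrist');  cv2.imwrite('pics/e.png',im[:,:,::-1])
np.save('c.npy',c,allow_pickle=True)
im=eyes.grab_frame('top'); cv2.imwrite('pics/e2.png',cv2.resize(im[130:230,400:540],None,fx=4,fy=4)[:,:,::-1])
E
```

```text
t 5.6 tcp [ 0.5421 -0.3201  0.1742] jaw 1.3 F [ 0.4 -0.  -0.4] w 0.0257 q [ 0.03  0.6   0.77  1.38 -0.42  1.33  0.84]
[-8.6,-2.3,-15.8,-0.16,-0.14,0.56,-0.4]
```

View pics/e.png

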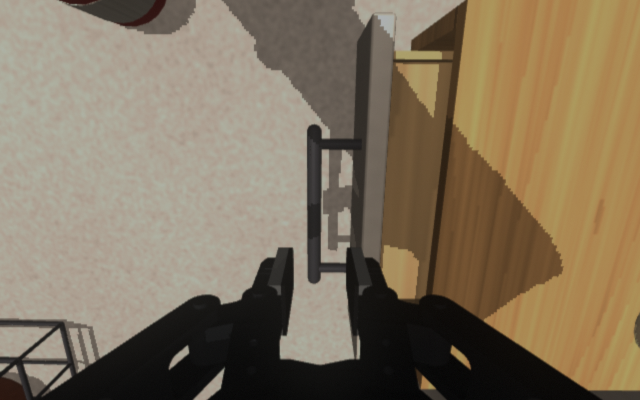

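View pics/e2.png

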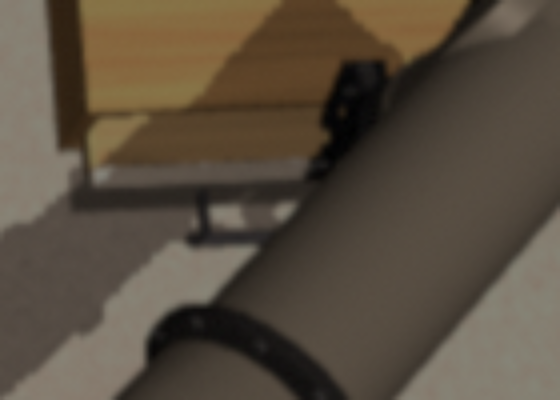

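```bash
python3 - <<'E'
from h import *
c=np.load('c.npy',allow_pickle=True).item()
for p in [(314,130),(314,204),(314,277)]: print(p2w(c,p,.074).round(4))
for p in [(395,25),(384,240)]: print('panel',p2w(c,p,.099).round(4))
h=p2w(c,(314,204),.074)
plan([((h[0],h[1],.12),.7,-.35),((h[0],h[1],.066),.7,-.35,20)])
E
```

```text
[ 0.5354 -0.2624  0.074 ]
[ 0.5363 -0.3192  0.074 ]
[ 0.5374 -0.3834  0.074 ]
panel [ 0.5837 -0.1978  0.099 ]
panel [ 0.5881 -0.3379  0.099 ]
t 5.7 tcp [ 0.542  -0.3205  0.1742] jaw 1.2 F [ 0.3 -0.5  0.5] w 0.0257 q [ 0.03  0.6   0.78  1.38 -0.42  1.33  0.84]
[0.6,-2.7,27.1,-0.09,-0.06,0.27,-0.35, 0.7,-2.8,27.1,-0.09,-0.06,0.27,-0.35, 0,-0,18,-0,-0,-0,-0.35, 0,-0,18,-0,-0,-0,-0.35, 0,-0,18,-0,-0,-0,-0.35]
```

Request:
arm_command(
  plan=[1,-3,27,0,0,0,-0.4,1,-3,27,0,0,0,-0.4,0,0,18,0,0,0,-0.4,0,0,18,0,0,0,-0.4,0,0,17,0,0,0,-0.4,0,0,0,0,0,0,-0.4],
)

```text
clock: 6.3
position: [0.5343, -0.3176, 0.0653]
orientation: [0.7, 0.715, -0.001, -0.004]
ft_force: [-0.3, 0.9, -0.4]
width: 0.0255
```

No contact this time. Close.

Request:
arm_command(
  plan=[0,0,0,0,0,0,-1,0,0,0,0,0,0,-1,0,0,0,0,0,0,-1,0,0,0,0,0,0,-1],
)

```text
clock: 6.7
position: [0.5366, -0.3195, 0.069]
orientation: [0.7, 0.715, -0.0, -0.0]
ft_force: [1.1, -0.5, -7.5]
width: 0.0081
```

Request:
arm_command(
  plan=[0,-25,0,0,0,0,-1,0,-25,0,0,0,0,-1,0,-25,0,0,0,0,-1,0,-25,0,0,0,0,-1,0,-20,0,0,0,0,-1,0,0,0,0,0,0,-1],
)

```text
clock: 7.3
position: [0.4123, -0.3215, 0.069]
orientation: [0.701, 0.713, -0.0, -0.003]
ft_force: [-1.9, 0.2, -7.5]
width: 0.0084
```

Request:
arm_command(
  plan=[0,-10,0,0,0,0,-1,0,-10,0,0,0,0,-1,0,-5,0,0,0,0,-1,0,0,0,0,0,0,-1],
)

```text
clock: 7.7
position: [0.3923, -0.3218, 0.069]
orientation: [0.699, 0.715, 0.001, -0.0]
ft_force: [2.8, 2.6, -11.0]
width: 0.0081
```

Request:
arm_command(
  plan=[0,-6,0,0,0,0,-1,0,-4,0,0,0,0,-1,0,0,0,0,0,0,-1],
)

```text
clock: 8.0
position: [0.3921, -0.3219, 0.0691]
orientation: [0.698, 0.716, 0.004, 0.007]
ft_force: [20.6, -1.7, -27.8]
width: 0.008
```

Request:
arm_command(
  plan=[0,-4,0,0,0,0,-1,0,0,0,0,0,0,-1,0,0,0,0,0,0,-1],
)

```text
clock: 8.3
position: [0.3921, -0.3219, 0.0692]
orientation: [0.697, 0.717, 0.005, 0.01]
ft_force: [26.6, -2.8, -33.7]
width: 0.0085
```

Request:
arm_command(
  plan=[0,13,-2,0,0,0,-1,0,0,0,0,0,0,-0.4,0,0,0,0,0,0,-0.4,0,0,0,0,0,0,-0.4,0,0,-30,0,0,0,-0.4,0,0,-45,0,0,0,-0.4,0,0,-45,0,0,0,0,0,0,-45,0,0,0,1],
)

```text
clock: 9.1
position: [0.3897, -0.324, 0.2395]
orientation: [0.7, 0.714, 0.0, 0.001]
ft_force: [0.7, -0.1, 0.4]
width: 0.0539
```

```bash
python3 - <<'E'
from h import *
plan([((.48,-.2,.3),-20,1)])
im=eyes.grab_frame('top'); cv2.imwrite('pics/f.png',cv2.resize(im[60:330,140:540],None,fx=2,fy=2,interpolation=cv2.INTER_CUBIC)[:,:,::-1])
im=eyes.grab_frame('side'); cv2.imwrite('pics/f2.png',im[:,:,::-1])
E
```

```text
t 9.1 tcp [ 0.3897 -0.324   0.2395] jaw 1.1 F [ 0.7 -0.1  0.4] w 0.0539 q [-0.05  0.28  0.9   1.64 -0.23  1.33  0.9 ]
[30.5,23.2,-15.1,0.03,0.01,5.27,1, 32.6,20.3,-15.1,0.04,0.01,5.27,1, 34.3,17.2,-15.2,0.03,0.01,5.27,1, 35.7,13.9,-15.1,0.04,0.02,5.27,1]
```

View pics/f2.png

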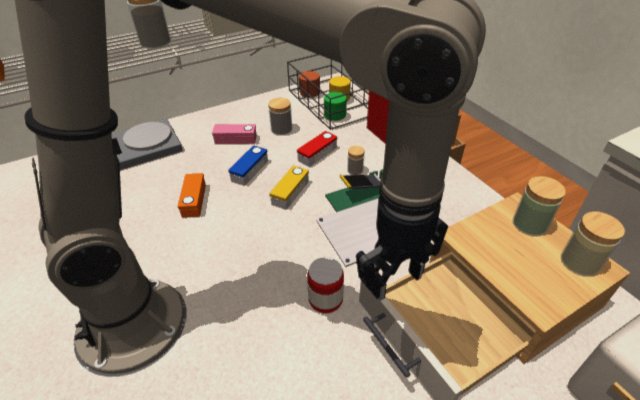

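```bash
python3 - <<'E'
from h import *
plan([((.45,-.05,.3),-30,1),((.60,.30,.25),-70,1)])
E
```

```text
t 9.2 tcp [ 0.3928 -0.3277  0.2441] jaw 1.1 F [0.6 0.3 0.5] w 0.0681 q [-0.05  0.28  0.9   1.63 -0.23  1.32  0.9 ]
[39.4,9,-8.2,0.12,0.04,4.44,1, 40,5.9,-8.2,0.13,0.05,4.44,1, 40.4,2.8,-8.2,0.12,0.04,4.44,1, 40.5,-0.3,-8.2,0.13,0.05,4.44,1, 40.3,-3.5,-8.1,0.12,0.04,4.44,1, 40,-6.6,-8.1,0.13,0.05,4.45,1, 39.3,-9.7,-8,0.12,0.04,4.44,1, 42,-5,5.5,0,0,4.44,1]
[41.5,-8.2,5.6,0,0,4.45,1, 40.7,-11.5,5.5,0,0,4.44,1, 39.7,-14.6,5.6,0,0,4.45,1, 38.5,-17.6,5.5,0,0,4.44,1, 37,-20.5,5.6,0,0,4.45,1, 35.3,-23.3,5.5,0,0,4.44,1, 33.4,-26,5.6,0,0,4.45,1, 31.3,-28.5,5.5,0,0,4.44,1]
```

View pics/f.png

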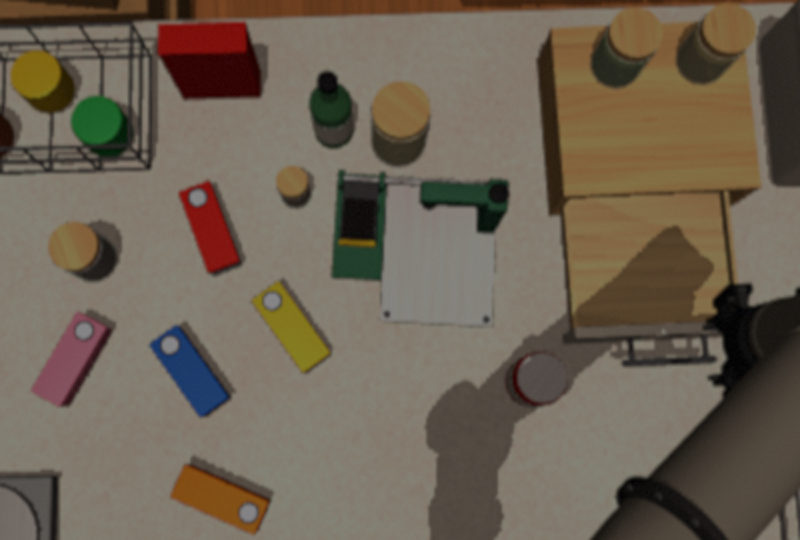

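Request:
arm_command(
  plan=[39,9,-8,0,0,4.4,1,40,6,-8,0,0,4.4,1,40,3,-8,0,0,4.4,1,40,0,-8,0,0,4.4,1,40,-3,-8,0,0,4.4,1,40,-7,-8,0,0,4.4,1,39,-10,-8,0,0,4.4,1,42,-5,5,0,0,4.4,1],
)

```text
clock: 10.0
position: [0.4643, -0.0077, 0.2897]
orientation: [0.884, 0.468, 0.003, 0.0]
ft_force: [0.8, -0.0, -0.1]
width: 0.0854
```

Request:
arm_command(
  plan=[42,-8,6,0,0,4.4,1,41,-11,6,0,0,4.4,1,40,-15,6,0,0,4.4,1,39,-18,6,0,0,4.4,1,37,-20,6,0,0,4.4,1,35,-23,5,0,0,4.4,1,33,-26,5,0,0,4.4,1,31,-29,5,0,0,4.4,1],
)

```text
clock: 10.8
position: [0.5951, 0.3056, 0.2428]
orientation: [0.984, 0.178, 0.001, 0.0]
ft_force: [1.4, -0.7, 0.8]
width: 0.0855
```

```bash
cat >> h.py <<'E'
def tinpose(col,cam='wrist',z=.045,save=None,lo=300):
    """tin centre, yaw towards spot, spot"""
    c=eyes.calibration(cam); im=eyes.grab_frame(cam)
    if save: cv2.imwrite(save,im[:,:,::-1])
    res=[]
    for a,cc,m,W in lid(im,c,col,z=z):
        if a<lo: continue
        (x,y),(w,h),an=cv2.minAreaRect((W*1000).astype(np.float32))
        yaw=an if w>h else an+90
        ctr=np.array([x,y])/1000; u=np.array([np.cos(np.radians(yaw)),np.sin(np.radians(yaw))])
        # spot = hole: mean of hull-filled minus coloured lies toward spot -> colour centroid is on the other side
        if (W.mean(0)-ctr)@u>0: u=-u; yaw+=180
        # refine: white blob
        hsv=cv2.cvtColor(im,cv2.COLOR_RGB2HSV); wm=cv2.inRange(hsv,(0,0,120),(180,60,255))
        g=w2p(c,[*(ctr+u*.045),z]); n,l,s,ce=cv2.connectedComponentsWithStats(wm)
        k=[(np.hypot(*(ce[i]-g)),i) for i in range(1,n) if s[i,4]>15]
        k=min(k) if k else None
        sp=p2w(c,ce[k[1]],z)[:2] if k else None
        yaw=(yaw+180)%360-180
        print(col,cam,'px',cc,'n',a,'size',round(max(w,h)),round(min(w,h)),'ctr',ctr.round(4),'yaw',round(yaw,1),'spot',(ctr+u*.045).round(4),'white',None if sp is None else sp.round(4),'area',s[k[1],4] if k else 0)
        res.append((ctr,yaw,ctr+u*.045,sp))
    return res
E
python3 - <<'E'
from h import *
tinpose('red',save='pics/g.png')
tinpose('red','top')
plan([((.6,.3,.25),-70,1)])
E
```

```text
red wrist px [316.5 162.1] n 4927 size 127 49 ctr [0.6096 0.3153] yaw 19.8 spot [0.6519 0.3305] white [0.6511 0.3305] area 377
red top px [241.   79.2] n 730 size 132 52 ctr [0.8954 0.323 ] yaw -89.9 spot [0.8955 0.2781] white [0.9145 0.4058] area 58
red top px [245.  175.4] n 656 size 133 49 ctr [0.6088 0.3135] yaw 20.3 spot [0.651  0.3291] white [0.8495 0.4076] area 22
t 10.9 tcp [0.5933 0.3128 0.2387] jaw -68.7 F [-1.4  0.8 -1.5] w 0.0856 q [-0.89  0.64  0.71  1.13 -0.4   1.51 -1.45]
[1.6,14.3,-11.3,-0.14,0.11,1.32,1]
```

View pics/g.png

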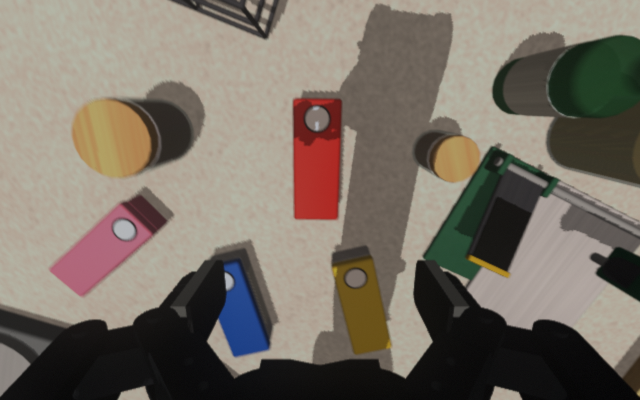

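```bash
cat >> h.py <<'E'
def off(ctr,yaw,dx,dy=0):
    a=np.radians(yaw); return np.array([ctr[0]+dx*np.cos(a)-dy*np.sin(a),ctr[1]+dx*np.sin(a)+dy*np.cos(a)])
E
python3 - <<'E'
from h import *
r=tinpose('red')[0]
g=off(r[0],r[1],-.03); print(g)
plan([((*g,.10),r[1]-90,1),((*g,.016),r[1]-90,1,30)])
E
```

```text
red wrist px [325.1 163.9] n 5096 size 128 49 ctr [0.6087 0.3138] yaw 20.2 spot [0.6509 0.3293] white [0.6502 0.3291] area 405
[0.58051173 0.30344193]
t 10.9 tcp [0.5936 0.3084 0.24  ] jaw -68.9 F [-0.  -0.   0.4] w 0.0853 q [-0.88  0.64  0.71  1.13 -0.4   1.51 -1.45]
[-3.4,-0,35,0.01,0.03,0.24,1, -3.5,-0,35,0.01,0.03,0.24,1, -3.5,-0,35,0,0.03,0.24,1, -3.5,-0,35.1,0.01,0.03,0.23,1, 0,-0,28,-0,0,0,1, 0,-0,28,-0,0,0,1, 0,-0,28,-0,0,0,1]
```

Request:
arm_command(
  plan=[-4,0,35,0,0,0.3,1,-4,0,35,0,0,0.3,1,-3,0,35,0,0,0.3,1,-3,0,35,0,0,0,1,0,0,28,0,0,0,1,0,0,28,0,0,0,1,0,0,28,0,0,0,1,0,0,0,0,0,0,1],
)

```text
clock: 11.75
position: [0.578, 0.2971, 0.0151]
orientation: [0.985, 0.172, -0.004, 0.001]
ft_force: [-1.3, -0.3, -0.3]
width: 0.0854
```

Request:
arm_command(
  plan=[0,0,0,0,0,0,-1,0,0,0,0,0,0,-1,0,0,0,0,0,0,-1,0,0,0,0,0,0,-1],
)

```text
clock: 12.15
position: [0.583, 0.3013, 0.0215]
orientation: [0.985, 0.173, 0.003, -0.001]
ft_force: [-0.6, 0.5, 6.1]
width: 0.0487
```

```bash
python3 - <<'E'
from h import *
plan([((.575,.30,.12),-70,-1),((.46,.14,.22),-80,-1),((.48,-.005,.27),-95,-1)])
E
```

```text
t 12.2 tcp [0.583  0.3013 0.0215] jaw -70.1 F [-0.6  0.5  6.1] w 0.0487 q [-0.89  0.77  0.64  1.47 -0.5   1.06 -1.37]
[-2.5,-0.5,-32.8,-0.02,-0.1,-0.02,-1, -2.5,-0.6,-32.9,-0.02,-0.1,-0.02,-1, -2.6,-0.5,-32.8,-0.02,-0.1,-0.01,-1, -32.6,22.2,-20,0,-0,2,-1, -31.7,23.3,-20,0,-0,2,-1, -30.9,24.4,-20,0,-0,2,-1, -30.1,25.5,-20,0,-0,2,-1, -29.1,26.5,-20,0,-0,2,-1]
[-1.4,36.6,-12.5,0,-0,3.75,-1, 1,36.6,-12.5,0,-0,3.75,-1, 3.4,36.4,-12.5,0,-0,3.75,-1, 5.8,36.2,-12.5,0,-0.01,3.75,-1]
```

Request:
arm_command(
  plan=[-3,-1,-20,0,0,0,-1,-3,-1,-40,0,0,0,-1,-2,0,-40,0,0,0,-1,-33,22,-20,0,0,2,-1,-32,23,-20,0,0,2,-1,-31,24,-20,0,0,2,-1,-30,25,-20,0,0,2,-1,-29,27,-20,0,0,2,-1],
)

```text
clock: 12.95
position: [0.4555, 0.1388, 0.2191]
orientation: [0.996, 0.086, -0.0, -0.0]
ft_force: [0.0, -0.1, -1.2]
width: 0.0492
```

Request:
arm_command(
  plan=[-1,37,-12,0,0,3.8,-1,1,37,-12,0,0,3.8,-1,3,36,-12,0,0,3.8,-1,6,36,-12,0,0,3.8,-1,0,0,0,0,0,0,-1,0,0,0,0,0,0,-1],
)

```text
clock: 13.55
position: [0.4764, -0.0064, 0.2669]
orientation: [0.999, -0.048, 0.001, -0.001]
ft_force: [-0.2, 0.5, -2.9]
width: 0.0485
```

```bash
python3 - <<'E'
from h import *
for i in range(2):
  c=eyes.calibration('wrist');im=eyes.grab_frame('wrist'); print(sensors.state()['position'].round(4),c['t'].round(4))
cv2.imwrite('pics/i.png',im[:,:,::-1]); np.save('c.npy',c,allow_pickle=True)
plan([((.48,-.005,.27),-95,-1)])
E
```

```text
[ 0.4762 -0.0046  0.2663] [0.0402 0.4051 0.5509]
[ 0.4761 -0.0037  0.266 ] [0.0405 0.4045 0.5507]
t 13.7 tcp [ 0.4761 -0.0037  0.266 ] jaw -95.2 F [-0.6  0.3 -1.9] w 0.0489 q [-0.88  0.2   1.02  1.66 -0.18  1.37 -1.5 ]
[4,0.9,-4,-0.07,0.06,-0.18,-1]
```

View pics/i.png

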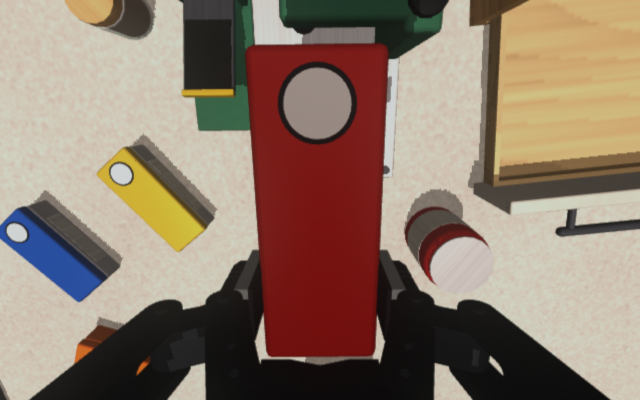

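```bash
python3 - <<'E'
import cv2
im=cv2.imread('pics/i.png')
cv2.imwrite('pics/i1.png',cv2.resize(im[0:190,170:460],None,fx=2.7,fy=2.7,interpolation=cv2.INTER_CUBIC))
E
```

```text
(no output)
```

View pics/i1.png

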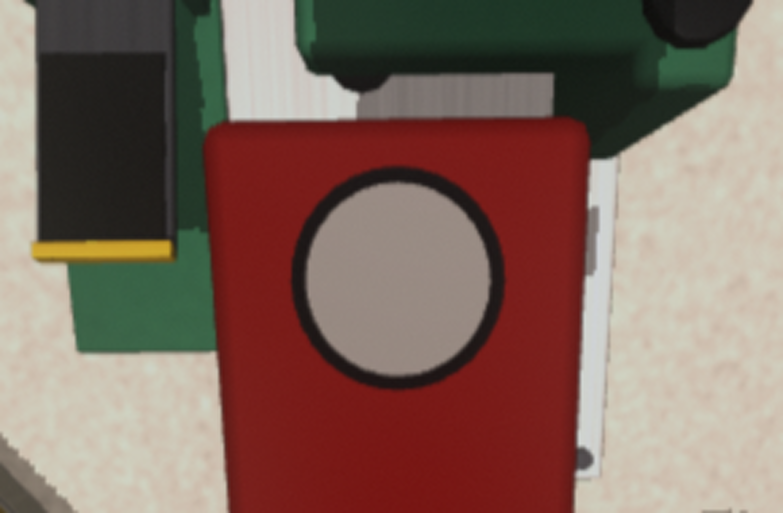

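```bash
python3 - <<'E'
from h import *
from scipy.optimize import least_squares
T=eyes.calibration('top');S=eyes.calibration('side');W=np.load('c.npy',allow_pickle=True).item()
def w(x,y): return (x/2.7+170-.3,y/2.7-.3)
obs=[(T,(178/5+295-.4,402/5+140-.4),(-.16,.06,.008)),(T,(457/5+295-.4,414/5+140-.4),(-.16,-.105,.008)),
(S,(38/5+310-.4,300/5+160-.4),(-.16,.06,.008)),(S,(180/5+310-.4,533/5+160-.4),(-.16,-.105,.008)),(S,(577/5+310-.4,382/5+160-.4),(.06,-.105,.008)),
(W,w(599,479),(-.16,-.105,.008))]
lines=[(W,w(618,157),-.105,.008),(W,w(228,110),.06,.008),(W,w(222,20),.06,.008),(W,w(33,250),.124,.063),(W,w(174,250),.072,.063)]
def P(v,l):
    c,s=np.cos(v[2]),np.sin(v[2]); return np.array([v[0]+c*l[0]-s*l[1],v[1]+s*l[0]+c*l[1],l[2]])
def loc(v,p):
    d=np.asarray(p)[:2]-v[:2];c,s=np.cos(v[2]),np.sin(v[2]); return np.array([c*d[0]+s*d[1],-s*d[0]+c*d[1]])
def f(v,sel=None):
    o=[w2p(c,P(v,l))-np.array(p) for c,p,l in obs]
    o.append([ (loc(v,p2w(c,p,z))[1]-y)*590 for c,p,y,z in lines]); return np.concatenate(o)
r=least_squares(f,[.6,0,0],loss='soft_l1');print('press',r.x.round(4),np.degrees(r.x[2]).round(2),r.fun.round(1) if 0 else f(r.x).round(1))
print('strip local',loc(r.x,p2w(W,w(33,250),.063)),loc(r.x,p2w(W,w(174,250),.063)))
print('sleeve local', loc(r.x,p2w(W,w(362,92),.09)))
print('arm left near top', loc(r.x,p2w(W,w(297,45),.15)))
R=Ro.from_quat(sensors.state()['orientation']);t=sensors.state()['position']
sp=p2w(W,(317,102.5),t[2]+.0235); print('spot in tool',R.inv().apply(sp-t))
for q in [(248,45),(386,44),(267,355),(376,355)]:
  print('corner tool',R.inv().apply(p2w(W,q,t[2]+.0235)-t).round(4))
E
```

```text
press [ 0.6237 -0.0035 -0.0882] -5.06 [-0.6 -0.3  0.1  0.7 -2.5 -2.2 -1.7 -2.2 -0.3 -2.1  0.6 -0.8  0.7 -0.2
 -0.   1.   0.4]
strip local [-0.06056837  0.12573245] [-0.06080536  0.07275052]
sleeve local [-1.29018336e-02 -3.63269498e-05]
arm left near top [-0.01311365  0.01415025]
spot in tool [ 7.42160275e-02  1.70817700e-05 -2.35806495e-02]
corner tool [ 0.0927 -0.0231 -0.0236]
corner tool [ 0.0929  0.0232 -0.0236]
corner tool [-0.0343 -0.023  -0.0234]
corner tool [-0.0343  0.0261 -0.0235]
```

```bash
cat >> h.py <<'E'
PRESS=np.array([.6237,-.0035]); PYAW=-5.06
def pl(x,y=0): return off(PRESS,PYAW,x,y)
E
python3 - <<'E'
from h import *
plan([((*pl(-.15),.12),PYAW-90,-1),((*pl(-.15),.036),PYAW-90,-1,25)])
print(pl(-.074))
E
```

```text
t 13.7 tcp [ 0.4761 -0.0037  0.266 ] jaw -95.2 F [-0.6  0.3 -1.9] w 0.0489 q [-0.88  0.2   1.02  1.66 -0.18  1.37 -1.5 ]
[-0.7,-3.3,36.5,-0.02,0.02,-0.03,-1, -0.7,-3.3,36.5,-0.02,0.01,-0.03,-1, -0.7,-3.3,36.5,-0.02,0.02,-0.03,-1, -0.8,-3.2,36.5,-0.01,0.01,-0.03,-1, 0,-0,21,-0,0,0,-1, 0,-0,21,-0,0,0,-1, 0,-0,21,-0,0,0,-1, 0,-0,21,-0,0,0,-1]
[0.54998839 0.00302672]
```

Request:
arm_command(
  plan=[-1,-3,36,0,0,0,-1,-1,-3,37,0,0,0,-1,-1,-4,36,0,0,0,-1,0,-3,37,0,0,0,-1,0,0,21,0,0,0,-1,0,0,21,0,0,0,-1,0,0,21,0,0,0,-1,0,0,21,0,0,0,-1],
)

```text
clock: 14.45
position: [0.4742, 0.0104, 0.0348]
orientation: [0.999, -0.044, -0.001, -0.0]
ft_force: [0.2, 0.5, -2.3]
width: 0.0485
```

Request:
arm_command(
  plan=[0,0,0,0,0,0,-1,0,0,0,0,0,0,-1],
)

```text
clock: 14.65
position: [0.4744, 0.0094, 0.0361]
orientation: [0.999, -0.045, -0.001, 0.0]
ft_force: [0.4, 0.2, -1.4]
width: 0.049
```

```bash
python3 - <<'E'
from h import *
plan([((*pl(-.15),.034),PYAW-90,-1),((*pl(-.074),.034),PYAW-90,-1,20)])
E
```

```text
t 14.7 tcp [0.4744 0.0094 0.0361] jaw -95.2 F [ 0.4  0.2 -1.4] w 0.049 q [-0.71  0.49  0.85  1.98 -0.47  0.88 -1.27]
[-0.2,-0.4,2.1,0.01,0.07,-0.1,-1, 19,0,0,-0,0,0,-1, 19,0,0,-0,0,0,-1, 19,0,0,-0,0,0,-1, 19,0,0,-0,0,0,-1]
```

Request:
arm_command(
  plan=[0,0,2,0,0,0,-1,19,0,0,0,0,0,-1,19,0,0,0,0,0,-1,19,0,0,0,0,0,-1,19,0,0,0,0,0,-1,0,0,0,0,0,0,-1,0,0,0,0,0,0,-1],
)

```text
clock: 15.35
position: [0.5505, 0.0014, 0.0349]
orientation: [0.999, -0.046, 0.0, -0.0]
ft_force: [-0.9, 0.1, -2.2]
width: 0.0489
```

```bash
python3 - <<'E'
from h import *
plan([((*pl(-.074),.028),PYAW-90,-1)])
im=eyes.grab_frame('side'); cv2.imwrite('pics/j.png',cv2.resize(im[140:270,300:440],None,fx=4,fy=4,interpolation=cv2.INTER_CUBIC)[:,:,::-1])
im=eyes.grab_frame('wrist'); cv2.imwrite('pics/j2.png',im[:,:,::-1])
plan([((*pl(-.074),.028),PYAW-90,-1)])
E
```

```text
t 15.3 tcp [0.5505 0.0014 0.0349] jaw -95.3 F [-0.9  0.1 -2.2] w 0.0489 q [-0.6   0.62  0.8   1.78 -0.53  0.97 -1.25]
[-0.7,-1.6,6.9,-0.01,-0.02,-0.19,-1]
t 15.4 tcp [0.5494 0.0016 0.0344] jaw -95.3 F [-0.9  0.5 -2.2] w 0.0486 q [-0.6   0.62  0.8   1.78 -0.53  0.97 -1.25]
[0.4,-1.4,6.4,-0.03,0.06,-0.21,-1]
```

View pics/j.png

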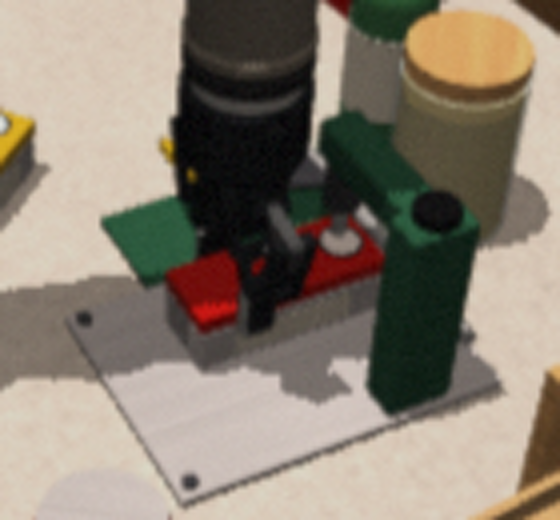

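View pics/j2.png

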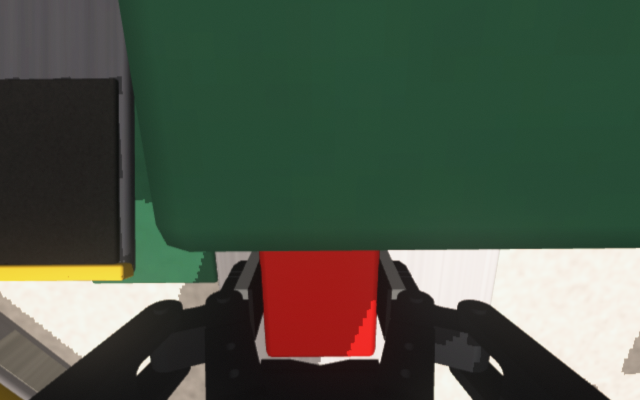

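Request:
arm_command(
  plan=[0,-1,5,0,0,0,-1,0,0,2,0,0,0,-1,0,0,0,0,0,0,-1],
)

```text
clock: 15.75
position: [0.5504, 0.0025, 0.0294]
orientation: [0.999, -0.046, 0.0, -0.001]
ft_force: [-5.3, 1.1, 13.1]
width: 0.0488
```

Request:
arm_command(
  plan=[0,0,0,0,0,0,1,0,0,0,0,0,0,1,0,0,0,0,0,0,1,0,0,-20,0,0,0,1,0,0,-40,0,0,0,1,-20,0,-40,0,0,0,1,-30,0,-40,0,0,0,0,-20,0,-20,0,0,0,-1],
)

```text
clock: 16.55
position: [0.4809, 0.0081, 0.1898]
orientation: [0.999, -0.047, 0.002, -0.0]
ft_force: [0.8, 0.3, 0.2]
width: 0.0592
```

```bash
python3 - <<'E'
from h import *
im=eyes.grab_frame('side'); cv2.imwrite('pics/k.png',cv2.resize(im[140:270,300:440],None,fx=4,fy=4,interpolation=cv2.INTER_CUBIC)[:,:,::-1])
r=tinpose('red',z=.053,save='pics/k2.png')
for q in r: print('goal',PRESS,'spot err',q[2]-PRESS, 'tip local')
tinpose('red','top',z=.053)
pad=pl(-.045,.098); print(pad)
plan([((*pad,.18),PYAW-90,-1),((*pad,.09),PYAW-90,-1),((*pad,.065),PYAW-90,-1,15)])
E
```

```text
red wrist px [318.9  80.5] n 8183 size 115 49 ctr [0.5722 0.0011] yaw -4.6 spot [ 0.6171 -0.0025] white [ 0.6177 -0.0023] area 263
red wrist px [496.5 278.3] n 897 size 77 29 ctr [ 0.3754 -0.1583] yaw -75.0 spot [ 0.387  -0.2017] white [ 0.4522 -0.1448] area 51790
goal [ 0.6237 -0.0035] spot err [-0.0066071   0.00098401] tip local
goal [ 0.6237 -0.0035] spot err [-0.23665931 -0.19824856] tip local
red top px [240.9  79.1] n 722 size 131 52 ctr [0.8918 0.3215] yaw -89.7 spot [0.892  0.2765] white [0.9101 0.4034] area 53
[0.58751886 0.09808703]
t 16.7 tcp [0.4811 0.0093 0.1883] jaw -95.2 F [ 1.3  0.4 -0.9] w 0.0363 q [-0.85  0.28  0.98  1.79 -0.26  1.2  -1.45]
[24.5,-24.5,2.2,-0.04,-0.04,-0.04,-1, 24.5,-24.5,2.2,-0.04,-0.04,-0.04,-1, 24.5,-24.5,2.1,-0.04,-0.03,-0.04,-1, 24.4,-24.5,2.1,-0.04,-0.04,-0.05,-1, 0,0,30,-0,0,0,-1, 0,0,30,-0,0,0,-1, 0,0,30,-0,0,0,-1, 0,0,12.5,-0,0,0,-1]
[0,0,12.5,-0,0,0,-1]
```

View pics/k.png

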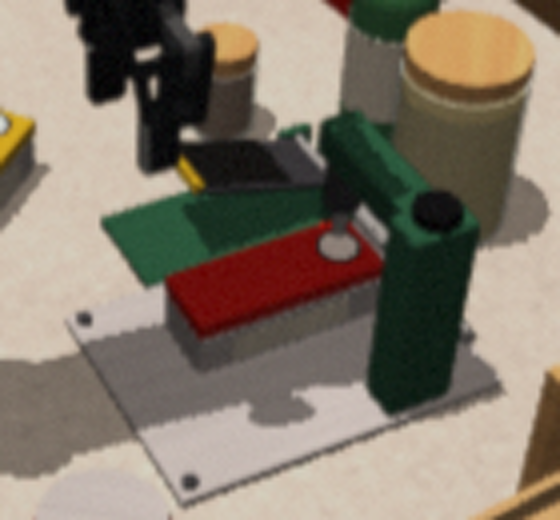

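View pics/k2.png

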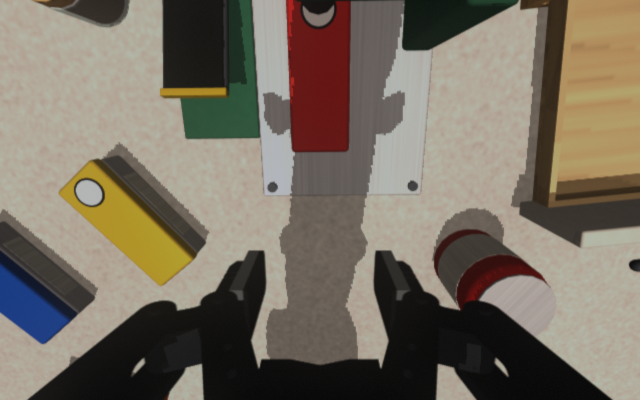

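```bash
python3 - <<'E'
from h import *
c=eyes.calibration('wrist')
def loc(p):
    d=p[:2]-PRESS;a=np.radians(PYAW);return np.array([np.cos(a)*d[0]+np.sin(a)*d[1],-np.sin(a)*d[0]+np.cos(a)*d[1]])*1000
for p,z in [((292,150),.053),((349,151.5),.053),((264,194.5),.008),((421,194.5),.008),((289,10),.053),((350,10),.053)]: print(p,loc(p2w(c,p,z)).round(1))
E
```

```text
(292, 150) [-106.2   24.3]
(349, 151.5) [-107.6  -24.5]
(264, 194.5) [-157.8   58.6]
(421, 194.5) [-158.1 -103.8]
(289, 10) [-0.2 23.7]
(350, 10) [ -0.4 -22.7]
```

Request:
arm_command(
  plan=[24,-24,2,0,0,0,-1,24,-25,2,0,0,0,-1,25,-24,2,0,0,0,-1,25,-25,2,0,0,0,-1,0,0,30,0,0,0,-1,0,0,30,0,0,0,-1,0,0,30,0,0,0,-1,0,0,12,0,0,0,-1],
)

```text
clock: 17.5
position: [0.5847, 0.0972, 0.0717]
orientation: [0.999, -0.046, -0.004, 0.001]
ft_force: [-0.9, 0.4, -0.0]
width: -0.0002
```

Request:
arm_command(
  plan=[0,0,10,0,0,0,-1,0,0,10,0,0,0,-1,0,0,10,0,0,0,-1,0,0,10,0,0,0,-1,0,0,0,0,0,0,-1],
)

```text
clock: 18.0
position: [0.5867, 0.0972, 0.0393]
orientation: [0.999, -0.046, -0.001, -0.001]
ft_force: [-7.0, 0.6, 9.4]
width: -0.0002
```

Request:
arm_command(
  plan=[0,0,6,0,0,0,-1,0,0,0,0,0,0,-1,0,0,0,0,0,0,-1],
)

```text
clock: 18.3
position: [0.587, 0.0973, 0.0386]
orientation: [0.999, -0.046, -0.001, -0.002]
ft_force: [-17.3, 0.0, 38.9]
width: -0.0002
```

```bash
python3 - <<'E'
from h import *
im=eyes.grab_frame('side'); cv2.imwrite('pics/l.png',cv2.resize(im[140:270,300:440],None,fx=4,fy=4,interpolation=cv2.INTER_CUBIC)[:,:,::-1])
s=sensors.state();print(s['position'],s['ft_force'])
E
```

```text
[0.58696878 0.09725006 0.03856845] [-17.37656146   0.27551814  38.06333466]
```

View pics/l.png

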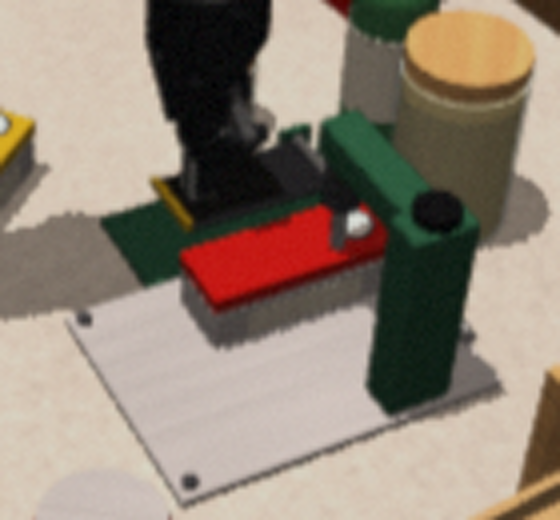

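The pedal is at its stop, but the tin moved about 1–2 cm: the rod is at (338,245) and the spot at (355,222). I assume the stamp did not count, so I'll release and look again.

Request:
arm_command(
  plan=[0,0,-10,0,0,0,-1,0,0,-30,0,0,0,-1,0,0,-45,0,0,0,-1,-20,10,-40,0,0,0,0,-40,30,-10,0,0,0,1,-40,40,0,0,0,0,1,0,0,0,0,0,0,1,0,0,0,0,0,0,1],
)

```text
clock: 19.15
position: [0.4863, 0.0309, 0.1669]
orientation: [0.999, -0.047, 0.001, -0.002]
ft_force: [-0.1, 0.9, 0.8]
width: 0.0723
```

```bash
python3 - <<'E'
from h import *
plan([((.48,.0,.19),PYAW-90,1)])
np.save('c.npy',eyes.calibration('wrist'),allow_pickle=True)
r=tinpose('red',z=.053,save='pics/m2.png')
im=eyes.grab_frame('side'); cv2.imwrite('pics/m.png',cv2.resize(im[100:270,210:440],None,fx=3,fy=3,interpolation=cv2.INTER_CUBIC)[:,:,::-1])
E
```

```text
t 19.1 tcp [0.4863 0.0309 0.1669] jaw -95.4 F [-0.1  0.9  0.8] w 0.0723 q [-0.87  0.33  0.98  1.81 -0.3   1.16 -1.47]
[-3.3,31.3,-23.2,-0.18,-0.11,-0.38,1]
red wrist px [328.5  69.1] n 8925 size 95 49 ctr [0.5815 0.0153] yaw 174.9 spot [0.5367 0.0194] white [0.6004 0.0463] area 1819
red wrist px [547.7 295.6] n 895 size 70 23 ctr [ 0.3751 -0.1694] yaw -83.5 spot [ 0.3802 -0.2141] white [ 0.4825 -0.1063] area 55675
```

View pics/m.png

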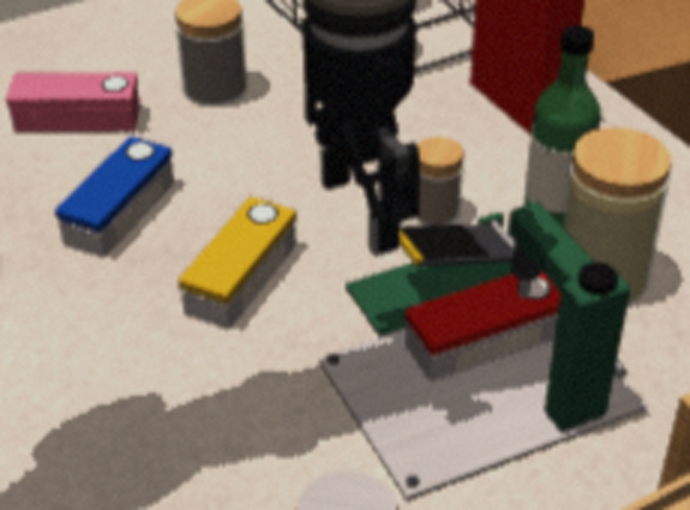

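View pics/m2.png

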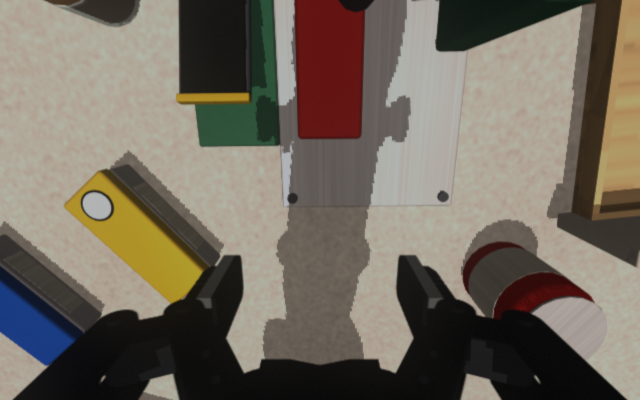

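```bash
cat >> h.py <<'E'
def loc(p):
    d=np.asarray(p)[:2]-PRESS;a=np.radians(PYAW);return np.array([np.cos(a)*d[0]+np.sin(a)*d[1],-np.sin(a)*d[0]+np.cos(a)*d[1]])*1000
E
python3 - <<'E'
from h import *
c=np.load('c.npy',allow_pickle=True).item()
for p,z in [((299,137.5),.053),((361,137.5),.053),((283,206),.008),((451.5,206),.008),((295.5,5),.053),((364.5,5),.053)]: print(p,loc(p2w(c,p,z)).round(1))
E
```

```text
(299, 137.5) [-90.5  38.5]
(361, 137.5) [-90.8  -9.9]
(283, 206) [-160.4   58.8]
(451.5, 206) [-161.3 -105.6]
(295.5, 5) [ 0.7 38.7]
(364.5, 5) [ 0.3 -9.6]
```

```bash
python3 - <<'E'
from h import *
g=pl(-.0736,.0143)
plan([((*g,.167),PYAW-90,.6),((*g,.11),PYAW-90,.6),((*g,.027),PYAW-90,.6,28)])
E
```

```text
t 19.2 tcp [0.4881 0.0325 0.1669] jaw -95.2 F [-0.2 -0.   0.3] w 0.0848 q [-0.87  0.33  0.97  1.8  -0.3   1.16 -1.47]
[32.3,4.7,0.1,-0.03,-0.08,-0.08,0.6, 32.4,4.7,-0,-0.03,-0.09,-0.07,0.6, -0,0,28.5,-0,0,-0,0.6, -0,0,28.5,-0,0,-0,0.6, -0,0,27.7,-0,0,-0,0.6, -0,0,27.6,-0,0,-0,0.6, -0,0,27.7,-0,0,-0,0.6]
```

Request:
arm_command(
  plan=[32,5,0,0,0,0,0.6,32,5,0,0,0,0,0.6,0,0,28,0,0,0,0.6,0,0,28,0,0,0,0.6,0,0,28,0,0,0,0.6,0,0,28,0,0,0,0.6,0,0,28,0,0,0,0.6,0,0,0,0,0,0,0.6],
)

```text
clock: 20.05
position: [0.5472, 0.0172, 0.022]
orientation: [0.999, -0.045, -0.004, 0.001]
ft_force: [-0.8, 0.6, 0.3]
width: 0.0685
```

Request:
arm_command(
  plan=[0,0,0,0,0,0,-1,0,0,0,0,0,0,-1,0,0,0,0,0,0,-1,0,0,0,0,0,0,-1],
)

```text
clock: 20.45
position: [0.5502, 0.0158, 0.0271]
orientation: [0.999, -0.046, 0.001, -0.0]
ft_force: [0.8, 0.9, -0.1]
width: 0.049
```

```bash
python3 - <<'E'
from h import *
s=sensors.state();print(loc(s['position']))
c=eyes.calibration('wrist');im=eyes.grab_frame('wrist'); cv2.imwrite('pics/n.png',im[:,:,::-1]);np.save('c.npy',c,allow_pickle=True)
plan([((*(s['position'][:2]),.033),PYAW-90,-1),((*pl(-.0923,.0),.033),PYAW-90,-1,12)])
E
```

```text
[-74.88749129  12.75065896]
t 20.5 tcp [0.5502 0.0158 0.0271] jaw -95.3 F [-0.3  0.5  1.3] w 0.0488 q [-0.63  0.64  0.81  1.79 -0.55  0.96 -1.25]
[0.1,0,-5.9,-0.03,-0.13,-0.2,-1, -8.7,6.4,0,0,0,0,-1, -8.7,6.4,0,0,0,0,-1]
```

View pics/n.png

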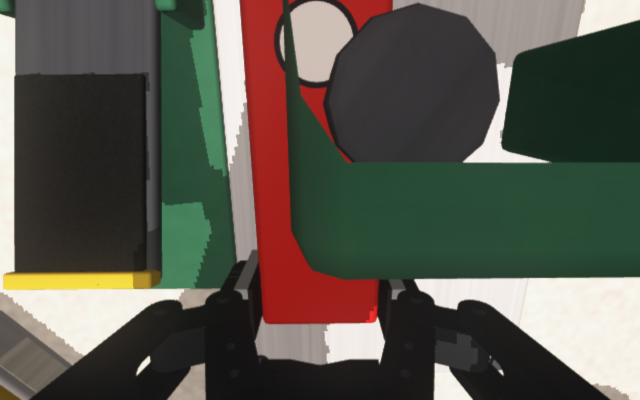

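```bash
python3 - <<'E'
from h import *
c=np.load('c.npy',allow_pickle=True).item()
P=sensors.state()['position']
for p in [(316,42),(264,322),(377,322)]: 
  l=loc(p2w(c,p,.053)); print(p,l.round(1),'rel tcp',(l-loc(P)).round(1))
E
```

```text
(316, 42) [18.  13.7] rel tcp [92.9  1. ]
(264, 322) [-89.8  36.5] rel tcp [-14.9  23.8]
(377, 322) [-89.9 -11.4] rel tcp [-15.  -24.2]
```

Request:
arm_command(
  plan=[0,0,-6,0,0,0,-1,-9,7,0,0,0,0,-1,-9,7,0,0,0,0,-1,0,0,0,0,0,0,-1,0,0,0,0,0,0,-1],
)

```text
clock: 21.0
position: [0.5293, 0.0031, 0.0321]
orientation: [0.999, -0.047, -0.0, -0.0]
ft_force: [1.1, 0.5, -2.0]
width: 0.0487
```

```bash
python3 - <<'E'
from h import *
s=sensors.state();P=s['position'];print(loc(P),P,s['ft_force'])
c=eyes.calibration('wrist');im=eyes.grab_frame('wrist'); cv2.imwrite('pics/o.png',im[:,:,::-1]);np.save('c.npy',c,allow_pickle=True)
im=eyes.grab_frame('side'); cv2.imwrite('pics/o2.png',cv2.resize(im[140:270,300:440],None,fx=4,fy=4,interpolation=cv2.INTER_CUBIC)[:,:,::-1])
E
```

```text
[-94.60384396  -1.74316931] [0.52931109 0.00310758 0.03205358] [ 1.06095551  0.50566738 -2.00790379]
```

View pics/o2.png

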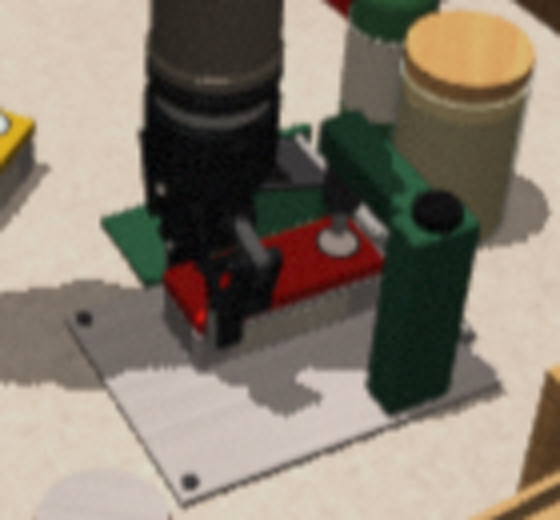

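Request:
arm_command(
  plan=[2,-1,3,0,0,0,-1,0,0,3,0,0,0,-1,0,0,0,0,0,0,-1,0,0,0,0,0,0,0.7,0,0,0,0,0,0,0.7,0,0,0,0,0,0,0.7],
)

```text
clock: 21.7
position: [0.5323, 0.0042, 0.026]
orientation: [0.999, -0.046, 0.0, 0.0]
ft_force: [-0.5, -0.3, -0.2]
width: 0.0727
```

Request:
arm_command(
  plan=[0,0,-20,0,0,0,0.8,0,0,-40,0,0,0,0.8,0,0,-40,0,0,0,0,-20,0,-30,0,0,0,-1,0,0,0,0,0,0,-1],
)

```text
clock: 22.2
position: [0.5136, 0.0053, 0.1599]
orientation: [0.999, -0.046, 0.003, -0.001]
ft_force: [-0.2, 0.0, -0.1]
width: 0.0337
```

```bash
python3 - <<'E'
from h import *
s=sensors.state();P=s['position']
c=eyes.calibration('wrist');im=eyes.grab_frame('wrist'); cv2.imwrite('pics/p.png',im[:,:,::-1]);np.save('c.npy',c,allow_pickle=True)
pad=pl(-.045,.098); print(pad)
plan([((*pad,.15),PYAW-90,-1),((*pad,.07),PYAW-90,-1)])
E
```

```text
[0.58751886 0.09808703]
t 22.2 tcp [0.5131 0.006  0.1579] jaw -95.3 F [-0.1  0.6 -1.6] w 0.0262 q [-0.77  0.4   0.96  1.76 -0.36  1.17 -1.37]
[21.9,-32.8,2.8,-0.04,-0.07,-0.07,-1, 21.9,-32.8,2.7,-0.04,-0.08,-0.07,-1, 22,-32.8,2.7,-0.03,-0.07,-0.08,-1, -0,0,40,-0,-0,0,-1, -0,0,40,-0,-0,0,-1]
```

View pics/p.png

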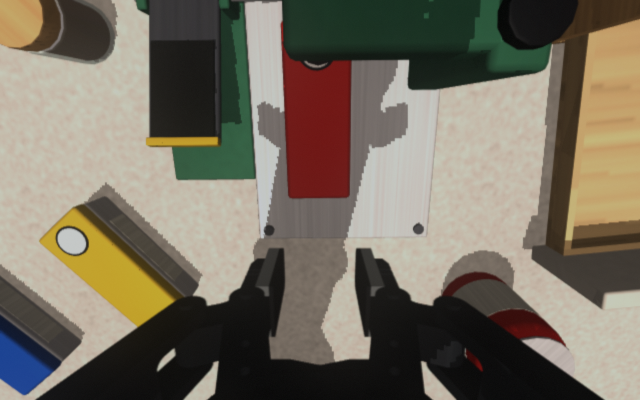

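```bash
python3 - <<'E'
from h import *
c=np.load('c.npy',allow_pickle=True).item()
for p,z in [((288,197.5),.053),((349,197.5),.053),((260,237.5),.008),((427,237.5),.008),((317,72),.053)]: print(p,loc(p2w(c,p,z)).round(1))
E
```

```text
(288, 197.5) [-107.3   24.9]
(349, 197.5) [-107.4  -24. ]
(260, 237.5) [-160.4   58.6]
(427, 237.5) [-160.9 -105.5]
(317, 72) [-13.6   1. ]
```

Request:
arm_command(
  plan=[22,-33,3,0,0,0,-1,22,-33,3,0,0,0,-1,22,-33,3,0,0,0,-1,0,0,40,0,0,0,-1,0,0,40,0,0,0,-1,0,0,10,0,0,0,-1,0,0,10,0,0,0,-1,0,0,10,0,0,0,-1],
)

```text
clock: 23.05
position: [0.5844, 0.0994, 0.0381]
orientation: [0.999, -0.046, -0.004, -0.001]
ft_force: [-24.7, 1.5, 76.7]
width: -0.0001
```

Request:
arm_command(
  plan=[0,0,8,0,0,0,-1,0,0,0,0,0,0,-1,0,0,0,0,0,0,-1,0,0,0,0,0,0,-1],
)

```text
clock: 23.45
position: [0.5844, 0.0994, 0.0384]
orientation: [0.999, -0.046, -0.004, -0.004]
ft_force: [-23.6, 1.9, 55.0]
width: -0.0
```

```bash
python3 - <<'E'
from h import *
s=sensors.state();print(s['position'],s['ft_force'])
im=eyes.grab_frame('side'); cv2.imwrite('pics/q.png',cv2.resize(im[140:270,300:440],None,fx=4,fy=4,interpolation=cv2.INTER_CUBIC)[:,:,::-1])
E
```

```text
[0.58443161 0.0994077  0.03842333] [-23.56275343   1.87460528  55.04982324]
```

View pics/q.png

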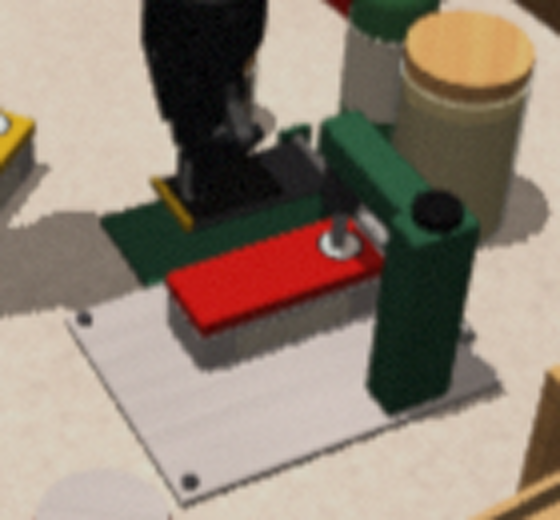

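Request:
arm_command(
  plan=[0,0,-15,0,0,0,-1,0,0,-40,0,0,0,-1,0,0,-45,0,0,0,0,-11,33,-10,0,0,0,1,-11,33,0,0,0,0,1,-10,33,0,0,0,0,1,0,0,0,0,0,0,1],
)

```text
clock: 24.2
position: [0.5437, -0.0047, 0.1402]
orientation: [0.999, -0.052, -0.0, 0.001]
ft_force: [-0.9, -0.3, 0.4]
width: 0.0723
```

```bash
python3 - <<'E'
from h import *
g=pl(-.078,.0005)
plan([((*g,.13),PYAW-90,.8),((*g,.028),PYAW-90,.8,30)])
c=eyes.calibration('wrist');im=eyes.grab_frame('wrist'); cv2.imwrite('pics/r.png',im[:,:,::-1]);np.save('c.npy',c,allow_pickle=True)
E
```

```text
t 24.2 tcp [ 0.5437 -0.0047  0.1402] jaw -95.9 F [-0.9 -0.3  0.4] w 0.0723 q [-0.69  0.49  0.93  1.69 -0.42  1.17 -1.32]
[1.5,-8.8,10.1,0.17,0.02,-0.86,0.8, 0,0,25.5,-0,0,-0,0.8, 0,0,25.5,-0,0,-0,0.8, 0,0,25.5,-0,0,-0,0.8, 0,0,25.5,-0,0,-0,0.8]
```

View pics/r.png

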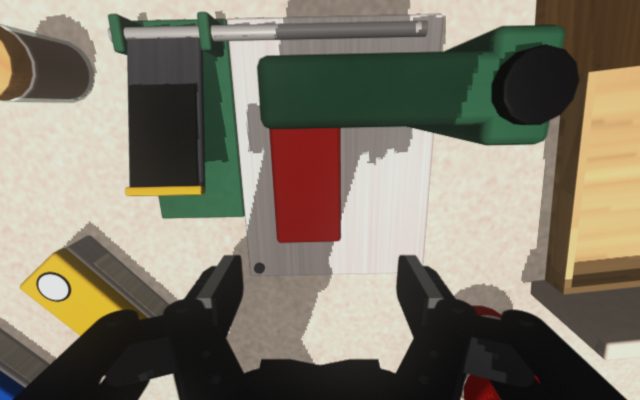

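Request:
arm_command(
  plan=[1,-6,10,0,0,-0.6,0.8,0,0,26,0,0,0,0.8,0,0,20,0,0,0,0.8,0,0,0,0,0,0,0.8],
)

```text
clock: 24.65
position: [0.5451, 0.0118, 0.0793]
orientation: [0.999, -0.039, -0.004, -0.0]
ft_force: [-0.2, 0.7, 0.7]
width: 0.0771
```

```bash
python3 - <<'E'
from h import *
g=pl(-.078,.0005)
plan([((*g,.028),PYAW-90,.8,30)])
E
```

```text
t 24.6 tcp [0.5451 0.0118 0.0793] jaw -94.5 F [-0.2  0.7  0.7] w 0.0771 q [-0.67  0.57  0.87  1.75 -0.49  1.06 -1.28]
[1,3.9,25.6,0,0.22,0.3,0.8, 0.9,3.9,25.7,0.01,0.22,0.29,0.8]
```

Request:
arm_command(
  plan=[1,4,26,0,0,0.3,0.8,1,3,25,0,0,0.3,0.8,0,0,0,0,0,0,0.8,0,0,0,0,0,0,-1,0,0,0,0,0,0,-1,0,0,0,0,0,0,-1,0,0,0,0,0,0,-1],
)

```text
clock: 25.35
position: [0.5508, 0.0021, 0.0341]
orientation: [0.999, -0.046, 0.002, -0.0]
ft_force: [-0.4, 0.9, 6.6]
width: 0.0486
```

```bash
python3 - <<'E'
from h import *
im=cv2.imread('pics/f.png'); cv2.imwrite('pics/f3.png',cv2.resize(im[170:400,540:780],None,fx=3,fy=3,interpolation=cv2.INTER_CUBIC)) 
s=sensors.state();print(loc(s['position']),s['position'],s['width'])
E
```

```text
[-73.0943816   -0.86130169] [0.55081451 0.0020889  0.03409233] 0.04855045761314583
```

View pics/f3.png

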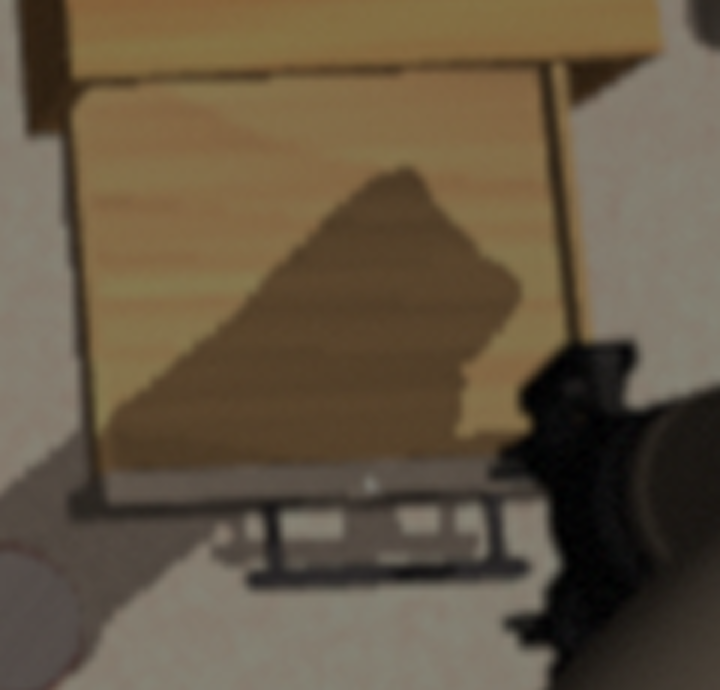

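```bash
python3 - <<'E'
from h import *
T=eyes.calibration('top')
f=lambda x,y:(x/6+410-.4,y/6+145-.4)
for n,p,z in [('FL floor',(105,470),.022),('left wall in top',(78,110),.04),('left wall bottom',(100,465),.022),('right floor top',(545,75),.022),('right floor low',(572,330),.022),('handleL',(250,580),.076),('handleR',(527,570),.076),('panel top front L',(103,503),.099),('panel top back L',(105,470),.099)]:
    print(n,p2w(T,f(*p),z).round(4))
E
```

```text
FL floor [ 0.4507 -0.21    0.022 ]
left wall in top [ 0.624  -0.2039  0.04  ]
left wall bottom [ 0.4532 -0.2078  0.022 ]
right floor top [ 0.6395 -0.4377  0.022 ]
right floor low [ 0.5125 -0.4395  0.022 ]
handleL [ 0.3922 -0.2608  0.076 ]
handleR [ 0.3933 -0.3874  0.076 ]
panel top front L [ 0.427  -0.1908  0.099 ]
panel top back L [ 0.442  -0.1927  0.099 ]
```

Request:
arm_command(
  plan=[0,0,0,0,0,0,0.7,0,0,0,0,0,0,0.7,-4,0,6,0,0,0,0.7,0,0,0,0,0,0,0.7,0,0,0,0,0,0,-1,0,0,0,0,0,0,-1,0,0,0,0,0,0,-1,0,0,0,0,0,0,-1],
)

```text
clock: 26.15
position: [0.5452, 0.002, 0.0262]
orientation: [0.999, -0.046, 0.0, -0.0]
ft_force: [0.3, 1.2, 0.7]
width: 0.0491
```

```bash
cat >> h.py <<'E'
DR=np.array([.442,-.321]); DYAW=.7
def dl(x,y): return off(DR,DYAW,x,y)
E
python3 - <<'E'
from h import *
P=sensors.state()['position']
g=dl(.062,-.076); print(g)
plan([((P[0],P[1],P[2]+.005),PYAW-90,-1),((*pl(-.14),.032),PYAW-90,-1,22),((*pl(-.15),.2),PYAW-90,-1),((*g,.22),DYAW-90,-1)])
E
```

```text
[ 0.50492386 -0.39623687]
t 26.1 tcp [0.5452 0.002  0.0262] jaw -95.3 F [0.3 1.2 0.7] w 0.0491 q [-0.62  0.63  0.82  1.8  -0.56  0.96 -1.22]
[0,-0,-5,-0,-0.02,-0.22,-1, -20.4,-0.5,-0.3,-0,-0,-0,-1, -20.4,-0.5,-0.2,-0,-0,-0,-1, -20.5,-0.4,-0.3,-0,-0,-0,-1, -2.5,-0,-42,-0,-0,-0,-1, -2.5,-0,-42,-0,-0,-0,-1, -2.5,-0,-42,-0,-0,-0,-1, -2.5,-0,-42,-0,-0,-0,-1]
[6.6,40.2,-2,-0,-0,-0.58,-1, 6.2,40.2,-2,-0,-0,-0.58,-1, 5.8,40.3,-2,-0,-0,-0.58,-1, 5.4,40.3,-2,-0,-0,-0.57,-1, 5,40.4,-2,-0,-0,-0.58,-1, 4.6,40.5,-2,-0,-0,-0.57,-1, 4.2,40.5,-2,-0,-0,-0.58,-1, 3.8,40.5,-2,-0,-0,-0.57,-1]
[3.4,40.6,-2,-0,-0,-0.58,-1, 3,40.6,-2,-0,-0,-0.57,-1]
```

Request:
arm_command(
  plan=[0,0,-5,0,0,0,-1,-20,0,0,0,0,0,-1,-21,0,0,0,0,0,-1,-21,0,0,0,0,0,-1,-2,0,-42,0,0,0,-1,-2,0,-42,0,0,0,-1,-3,0,-42,0,0,0,-1,-3,0,-42,0,0,0,-1],
)

```text
clock: 26.95
position: [0.4723, 0.0084, 0.2004]
orientation: [0.999, -0.046, -0.001, -0.0]
ft_force: [0.8, 1.2, -2.3]
width: 0.049
```

Request:
arm_command(
  plan=[7,40,-2,0,0,-0.6,-1,6,40,-2,0,0,-0.6,-1,6,40,-2,0,0,-0.6,-1,5,40,-2,0,0,-0.6,-1,5,40,-2,0,0,-0.6,-1,5,41,-2,0,0,-0.6,-1,4,41,-2,0,0,-0.6,-1,4,41,-2,0,0,-0.6,-1],
)

```text
clock: 27.75
position: [0.4969, -0.3175, 0.2147]
orientation: [1.0, -0.004, -0.001, -0.0]
ft_force: [1.8, 0.9, -2.3]
width: 0.0489
```

Request:
arm_command(
  plan=[3,41,-2,0,0,-0.6,-1,3,41,-2,0,0,-0.4,-1,0,0,0,0,0,0,-1,0,0,0,0,0,0,-1],
)

```text
clock: 28.15
position: [0.5015, -0.3997, 0.2184]
orientation: [1.0, 0.003, -0.001, -0.0]
ft_force: [0.0, 1.2, -2.5]
width: 0.0492
```

```bash
python3 - <<'E'
from h import *
g=dl(.062,-.076)
plan([((*g,.14),DYAW-90,-1),((*g,.055),DYAW-90,-1,25)])
im=eyes.grab_frame('wrist'); cv2.imwrite('pics/s.png',im[:,:,::-1]);c=eyes.calibration('wrist');np.save('c.npy',c,allow_pickle=True)
E
```

```text
t 28.1 tcp [ 0.5015 -0.3997  0.2184] jaw -89.7 F [ 0.   1.2 -2.5] w 0.0492 q [ 0.12  0.64  0.93  1.28 -0.5   1.46 -0.56]
[1.8,-1.7,39.2,-0.01,0.06,-0.2,-1, 1.7,-1.7,39.2,-0.01,0.05,-0.19,-1, 0,0,21.2,-0,0,-0,-1, 0,0,21.3,-0,0,-0,-1, 0,0,21.2,-0,0,-0,-1, 0,0,21.3,-0,0,-0,-1]
```

View pics/s.png

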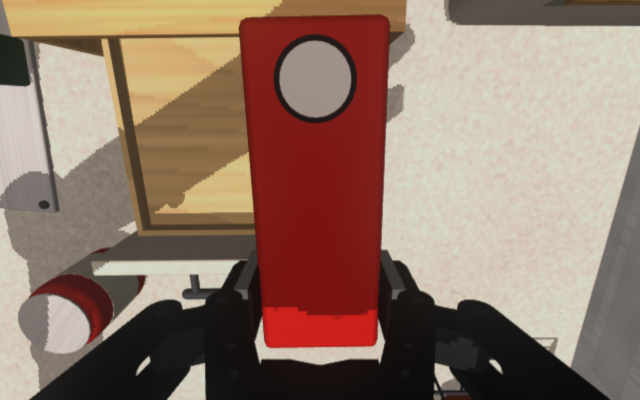

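```bash
python3 - <<'E'
from h import *
c=np.load('c.npy',allow_pickle=True).item()
def dloc(p):
    d=p[:2]-DR;a=np.radians(DYAW);return np.array([np.cos(a)*d[0]+np.sin(a)*d[1],-np.sin(a)*d[0]+np.cos(a)*d[1]])*1000
for p,z in [((152,213),.022),((119,40),.04),((138,60),.022),((143,234),.099),((92,263),.099),((103,39),.04),((122,36),.115)]: print(p,z,p2w(c,p,z).round(4),dloc(p2w(c,p,z)).round(1))
P,R,s=pose(); L=P[2]+.027
for p in [(315,79),(267,346),(376,346)]: print('tin rel tcp',R.inv().apply(p2w(c,p,L)-P).round(4))
E
```

```text
(152, 213) 0.022 [ 0.4601 -0.2116  0.022 ] [ 19.5 109.2]
(119, 40) 0.04 [ 0.6306 -0.2153  0.04  ] [189.9 103.4]
(138, 60) 0.022 [ 0.6163 -0.2204  0.022 ] [175.5  98.4]
(143, 234) 0.099 [ 0.467  -0.2431  0.099 ] [26.  77.6]
(92, 263) 0.099 [ 0.4384 -0.1928  0.099 ] [ -2.  128.2]
(103, 39) 0.04 [ 0.6313 -0.201   0.04  ] [190.8 117.7]
(122, 36) 0.115 [ 0.6204 -0.2603  0.115 ] [179.1  58.5]
tin rel tcp [ 0.0815 -0.0018 -0.0271]
tin rel tcp [-0.0263 -0.0229 -0.0269]
tin rel tcp [-0.0262  0.0241 -0.027 ]
```

Request:
arm_command(
  plan=[1,-2,39,0,0,0,-1,1,-2,39,0,0,0,-1,0,0,25,0,0,0,-1,0,0,25,0,0,0,-1,0,0,22,0,0,0,-1,0,0,15,0,0,0,-1,0,0,0,0,0,0,-1],
)

```text
clock: 28.9
position: [0.5049, -0.3907, 0.0516]
orientation: [1.0, 0.006, -0.002, -0.002]
ft_force: [-0.7, 0.7, -2.6]
width: 0.0489
```

Request:
arm_command(
  plan=[0,4,6,0,0,0,-1,0,0,4,0,0,0,-1,0,0,0,0,0,0,-1],
)

```text
clock: 29.2
position: [0.5051, -0.3987, 0.0445]
orientation: [1.0, 0.004, 0.0, 0.0]
ft_force: [-0.2, 0.4, -2.3]
width: 0.0492
```

Request:
arm_command(
  plan=[0,0,4,0,0,0,-1,0,0,0,0,0,0,-1],
)

```text
clock: 29.4
position: [0.5053, -0.3985, 0.0404]
orientation: [1.0, 0.004, 0.0, 0.0]
ft_force: [0.2, 0.3, -2.2]
width: 0.0491
```

Request:
arm_command(
  plan=[0,0,2,0,0,0,-1,0,0,0,0,0,0,0.5,0,0,0,0,0,0,0.5,0,0,0,0,0,0,0.5,0,0,-20,0,0,0,0.5,0,0,-45,0,0,0,0.5,0,0,-50,0,0,0,1,0,0,-50,0,0,0,1],
)

```text
clock: 30.2
position: [0.5048, -0.3979, 0.2045]
orientation: [1.0, 0.004, -0.0, -0.0]
ft_force: [1.5, -0.8, 0.5]
width: 0.0851
```

```bash
python3 - <<'E'
from h import *
im=eyes.grab_frame('wrist'); cv2.imwrite('pics/t.png',im[:,:,::-1])
tinpose('yellow','top'); tinpose('blue','top'); im=eyes.grab_frame('top'); cv2.imwrite('pics/t2.png',cv2.resize(im[60:330,140:540],None,fx=2,fy=2,interpolation=cv2.INTER_CUBIC)[:,:,::-1])
plan([((.46,-.05,.27),-70,1),((.455,.19,.25),-56,1)])
E
```

```text
yellow top px [157.6  97. ] n 505 size 76 74 ctr [0.8476 0.5721] yaw 46.4 spot [0.8786 0.6047] white [0.9108 0.6157] area 109
yellow top px [286.3 224.5] n 701 size 128 49 ctr [0.4593 0.1968] yaw 34.5 spot [0.4964 0.2222] white [0.497  0.2236] area 43
yellow top px [614.  371.1] n 681 size 77 73 ctr [ 0.0343 -0.6807] yaw -118.1 spot [ 0.0131 -0.7203] white [-0.0185 -0.7007] area 107
blue top px [235.6 246.8] n 670 size 127 48 ctr [0.4008 0.3409] yaw 35.1 spot [0.4377 0.3668] white [0.4382 0.3688] area 42
t 30.4 tcp [ 0.5055 -0.3991  0.2048] jaw -89.5 F [-0.7  0.1 -0.1] w 0.0855 q [ 0.12  0.65  0.92  1.3  -0.51  1.43 -0.56]
[-5.3,-43.7,-8.3,0.02,-0.02,-2.44,1, -3.4,-43.9,-8.2,0.02,-0.02,-2.44,1, -1.5,-44,-8.2,0.02,-0.02,-2.43,1, 0.3,-44,-8.2,0.02,-0.02,-2.44,1, 2.2,-43.9,-8.2,0.02,-0.01,-2.43,1, 4,-43.8,-8.2,0.01,-0.02,-2.44,1, 5.9,-43.6,-8.2,0.02,-0.01,-2.43,1, 7.7,-43.3,-8.2,0.01,-0.02,-2.44,1]
[12.9,-37.9,3.3,0,0,-2.33,1, 14.4,-37.3,3.3,0,0,-2.33,1, 16,-36.7,3.4,0,0,-2.33,1, 17.4,-36,3.3,0,0,-2.34,1, 18.9,-35.3,3.4,0,0,-2.33,1, 20.3,-34.4,3.3,0,0,-2.34,1]
```

View pics/t.png

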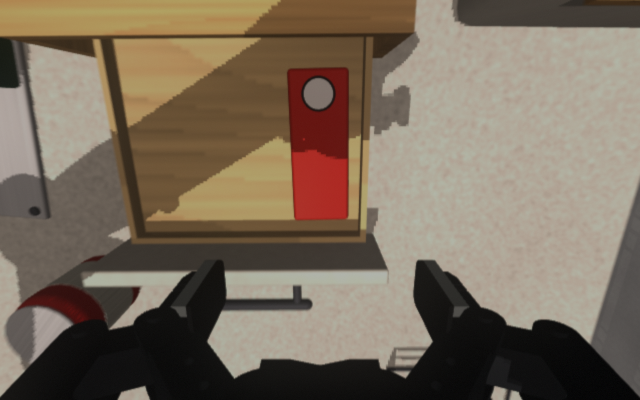

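View pics/t2.png

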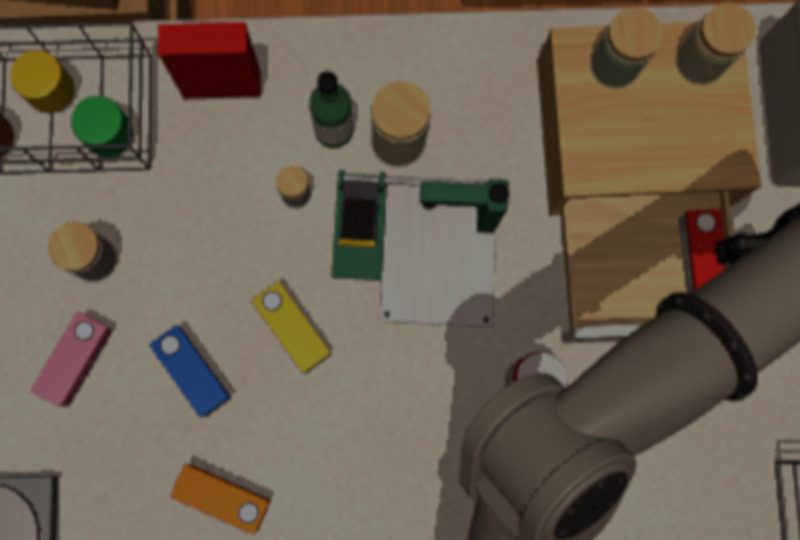

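Request:
arm_command(
  plan=[-5,-44,-8,0,0,-2.4,1,-3,-44,-8,0,0,-2.4,1,-2,-44,-8,0,0,-2.4,1,0,-44,-8,0,0,-2.4,1,2,-44,-8,0,0,-2.4,1,4,-44,-8,0,0,-2.4,1,6,-44,-8,0,0,-2.4,1,8,-43,-8,0,0,-2.4,1],
)

```text
clock: 31.2
position: [0.4587, -0.0457, 0.2655]
orientation: [0.985, 0.173, -0.002, -0.0]
ft_force: [0.5, 0.3, -0.2]
width: 0.0855
```

Request:
arm_command(
  plan=[13,-38,3,0,0,-2.4,1,14,-37,3,0,0,-2.4,1,16,-37,3,0,0,-2.4,1,17,-36,3,0,0,-2.4,1,19,-35,3,0,0,-2.4,1,20,-34,3,0,0,-2.4,1,0,0,0,0,0,0,1,0,0,0,0,0,0,1],
)

```text
clock: 32.0
position: [0.4539, 0.1916, 0.2469]
orientation: [0.956, 0.295, -0.002, 0.001]
ft_force: [0.1, -0.8, 0.6]
width: 0.0853
```

```bash
python3 - <<'E'
from h import *
r=tinpose('yellow',save='pics/u.png')
r=[q for q in r if .35<q[0][0]<.55][0]
g=off(r[0],r[1],-.03); print(g)
plan([((*g,.10),r[1]-90,1),((*g,.016),r[1]-90,1,30)])
E
```

```text
yellow wrist px [318.8 168.8] n 4813 size 128 49 ctr [0.459  0.1973] yaw 34.5 spot [0.4961 0.2228] white [0.4959 0.2225] area 344
yellow wrist px [467.7 136. ] n 401 size 56 9 ctr [0.575  0.0895] yaw 85.9 spot [0.5782 0.1343] white [0.5127 0.0914] area 295
[0.43428372 0.18036482]
t 32.0 tcp [0.4546 0.19   0.2475] jaw -55.9 F [-0.5 -0.6  0.1] w 0.0855 q [-1.06  0.22  0.76  1.65 -0.15  1.33 -1.25]
[-5.4,-0.9,36.9,0.01,0.05,-0.08,1, -5.5,-0.9,36.9,0.01,0.06,-0.08,1, -5.5,-0.9,36.9,0.01,0.05,-0.08,1, -5.5,-0.8,36.9,0.02,0.06,-0.09,1, 0,-0,28,-0,-0,0,1, 0,-0,28,-0,-0,0,1, 0,-0,28,-0,-0,0,1]
```

View pics/u.png

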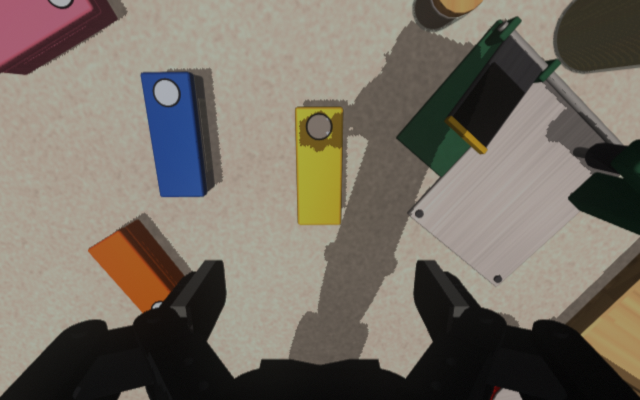

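Clear view of the yellow tin at (319,169), spot (319,126). Grasp it.

Request:
arm_command(
  plan=[-6,-1,37,0,0,0,1,-5,-1,37,0,0,0,1,-6,-1,37,0,0,0,1,-5,-1,37,0,0,0,1,0,0,28,0,0,0,1,0,0,28,0,0,0,1,0,0,26,0,0,0,1,0,0,0,0,0,0,1],
)

```text
clock: 32.85
position: [0.4318, 0.1786, 0.0162]
orientation: [0.956, 0.292, -0.004, 0.001]
ft_force: [-0.7, -0.7, 0.1]
width: 0.0855
```

Request:
arm_command(
  plan=[0,0,0,0,0,0,-1,0,0,0,0,0,0,-1,0,0,0,0,0,0,-1,0,0,0,0,0,0,-1],
)

```text
clock: 33.25
position: [0.4369, 0.1819, 0.021]
orientation: [0.956, 0.293, 0.002, -0.0]
ft_force: [0.3, -0.9, 6.7]
width: 0.0488
```

```bash
python3 - <<'E'
from h import *
P=sensors.state()['position']
plan([((P[0],P[1],.12),-55.5,-1),((*pl(-.15),.2),PYAW-90,-1),((*pl(-.15),.1),PYAW-90,-1),((*pl(-.15),.032),PYAW-90,-1,20)])
E
```

```text
t 33.2 tcp [0.4369 0.1819 0.021 ] jaw -55.9 F [ 0.3 -0.9  6.7] w 0.0488 q [-0.94  0.45  0.65  2.   -0.38  0.8  -1.05]
[0.1,0,-33,0.01,-0.08,-0.14,-1, 0.1,0,-33,0.01,-0.07,-0.13,-1, 0.1,0,-33,0.02,-0.08,-0.14,-1, -13.4,32.6,-16,-0,0,7.91,-1, -8.7,34.2,-16,-0,0,7.91,-1, -3.9,35,-16,-0,0,7.91,-1, 0.9,35.2,-16,-0,0,7.92,-1, 5.7,34.8,-16,-0,0,7.91,-1]
[0,0,33.3,-0,0,0,-1, 0,0,33.3,-0,0,0,-1, 0,0,33.4,-0,0,0,-1, 0,0,17,-0,0,0,-1, 0,0,17,-0,0,0,-1, 0,0,17,-0,0,0,-1, 0.1,0,17,-0,0,0,-1]
```

Request:
arm_command(
  plan=[0,0,-25,0,0,0,-1,0,0,-37,0,0,0,-1,0,0,-37,0,0,-0.4,-1,-13,33,-16,0,0,7.9,-1,-9,34,-16,0,0,7.9,-1,-4,35,-16,0,0,7.9,-1,1,35,-16,0,0,7.9,-1,6,35,-16,0,0,7.9,-1],
)

```text
clock: 34.05
position: [0.4723, 0.0085, 0.1988]
orientation: [0.999, -0.046, -0.0, -0.001]
ft_force: [0.9, -0.1, -2.7]
width: 0.0487
```

Request:
arm_command(
  plan=[0,0,0,0,0,0,-1,0,0,0,0,0,0,-1],
)

```text
clock: 34.25
position: [0.4727, 0.0087, 0.1984]
orientation: [0.999, -0.044, 0.0, -0.001]
ft_force: [-0.7, 1.8, -3.3]
width: 0.049
```

```bash
python3 - <<'E'
from h import *
c=eyes.calibration('wrist');P,R,s=pose();im=eyes.grab_frame('wrist');cv2.imwrite('pics/v.png',im[:,:,::-1]);np.save('c.npy',c,allow_pickle=True)
L=P[2]+.024
hsv=cv2.cvtColor(im,cv2.COLOR_RGB2HSV);m=cv2.inRange(hsv,(20,130,60),(32,255,255));m[:, :240]=0;m[:,400:]=0
print(cv2.boundingRect(m))
plan([((*pl(-.15),.1),PYAW-90,-1),((*pl(-.15),.032),PYAW-90,-1,20)])
E
```

```text
(249, 50, 142, 311)
t 34.3 tcp [0.4722 0.0103 0.1978] jaw -94.9 F [-0.4  1.4 -3.2] w 0.0488 q [-0.87  0.25  0.98  1.79 -0.22  1.22 -1.48]
[0.8,0.2,32.6,-0.03,0.03,0.04,-1, 0.7,0.2,32.6,-0.03,0.02,0.04,-1, 0.7,0.1,32.6,-0.03,0.03,0.05,-1, 0,-0,17,0,-0,-0,-1, 0,-0,17,0,-0,-0,-1, 0,-0,17,0,-0,-0,-1, 0,-0,17,0,-0,-0,-1]
```

View pics/v.png

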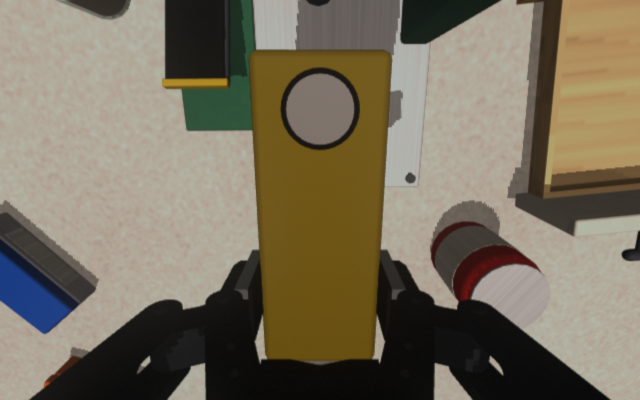

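```bash
python3 - <<'E'
from h import *
c=np.load('c.npy',allow_pickle=True).item();P,R,s=pose();L=P[2]+.024
for p in [(320,108.5),(266,360),(374,360),(250,51),(391,51)]: print('rel tcp',R.inv().apply(p2w(c,p,L)-P).round(4))
print(loc(p2w(c,(418,186.5),.008)), loc(p2w(c,(318,3),.09)))
E
```

```text
rel tcp [ 0.0726  0.0018 -0.0241]
rel tcp [-0.0365 -0.023  -0.0239]
rel tcp [-0.0365  0.0259 -0.024 ]
rel tcp [ 0.0913 -0.0218 -0.0241]
rel tcp [ 0.0911  0.0257 -0.0242]
[-160.70326366 -104.82526813] [-11.55535476   0.21703129]
```

Request:
arm_command(
  plan=[1,0,32,0,0,0,-1,1,0,33,0,0,0,-1,0,0,33,0,0,0,-1,0,0,17,0,0,0,-1,0,0,17,0,0,0,-1,0,0,16,0,0,0,-1,0,0,16,0,0,0,-1,0,0,0,0,0,0,-1],
)

```text
clock: 35.1
position: [0.4717, 0.0116, 0.0315]
orientation: [0.999, -0.042, -0.004, -0.0]
ft_force: [-1.0, -0.2, -2.8]
width: 0.0489
```

```bash
python3 - <<'E'
from h import *
P=sensors.state()['position'];print(loc(P))
plan([((*P[:2],.033),PYAW-90,-1),((*pl(-.0725,-.001),.033),PYAW-90,-1,20)])
E
```

```text
[-152.73778464    1.62678975]
t 35.1 tcp [0.4717 0.0116 0.0315] jaw -94.8 F [-1.  -0.2 -2.8] w 0.0489 q [-0.7   0.49  0.83  1.99 -0.47  0.87 -1.27]
[-0,0,-1.5,0,0.42,0.29,-1, 16,0.5,-0,0,-0,-0,-1, 16.1,0.5,-0,0,-0,-0,-1, 16,0.5,-0,0,-0,-0,-1, 16.1,0.6,-0,0,-0,-0,-1, 16,0.5,-0,0,-0,-0,-1]
```

Request:
arm_command(
  plan=[0,0,-2,0,0,0.2,-1,16,0,0,0,0,0,-1,16,0,0,0,0,0,-1,16,0,0,0,0,0,-1,16,0,0,0,0,0,-1,15,0,0,0,0,0,-1,0,0,0,0,0,0,-1,0,0,0,0,0,0,-1],
)

```text
clock: 35.9
position: [0.5534, 0.0026, 0.0366]
orientation: [0.999, -0.045, -0.0, -0.0]
ft_force: [-0.9, 0.3, -3.7]
width: 0.0488
```

```bash
python3 - <<'E'
from h import *
P=sensors.state()['position'];print(loc(P))
plan([((*pl(-.073,.0015),.0285),PYAW-90,-1)])
E
```

```text
[-70.52056772  -0.07334413]
t 35.9 tcp [0.5534 0.0026 0.0366] jaw -95.1 F [-0.9  0.3 -3.7] w 0.0488 q [-0.59  0.62  0.79  1.77 -0.52  0.98 -1.25]
[-2.5,-1.6,8.1,-0.02,0.01,-0.07,-1]
```

Request:
arm_command(
  plan=[-2,-1,4,0,0,0,-1,0,0,2,0,0,0,-1,0,0,0,0,0,0,-1,0,0,0,0,0,0,-1],
)

```text
clock: 36.3
position: [0.5514, 0.0035, 0.03]
orientation: [0.999, -0.045, -0.0, -0.0]
ft_force: [0.1, 0.7, -2.5]
width: 0.049
```

```bash
python3 - <<'E'
from h import *
P=sensors.state()['position'];print(loc(P))
plan([((*pl(-.073,.0015),.0285),PYAW-90,-1)])
im=eyes.grab_frame('side'); cv2.imwrite('pics/w.png',cv2.resize(im[140:270,300:440],None,fx=4,fy=4,interpolation=cv2.INTER_CUBIC)[:,:,::-1])
E
```

```text
[-72.66912001   0.61242231]
t 36.3 tcp [0.5514 0.0035 0.03  ] jaw -95.2 F [ 0.1  0.7 -2.5] w 0.049 q [-0.59  0.62  0.79  1.78 -0.53  0.96 -1.25]
[-0.3,-0.9,1.5,-0.01,0.02,-0.11,-1]
```

View pics/w.png

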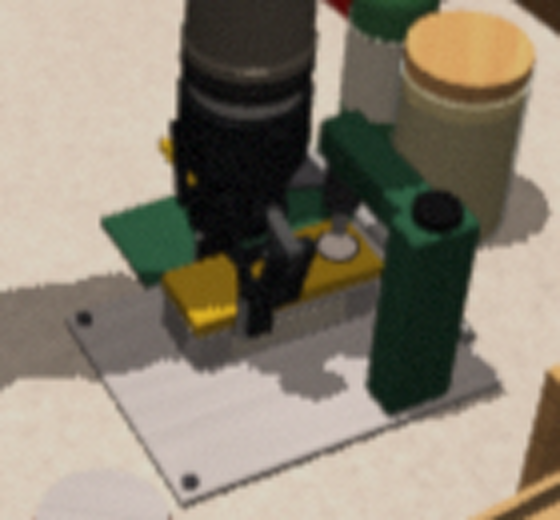

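Request:
arm_command(
  plan=[0,-1,2,0,0,0,-1,0,0,0,0,0,0,-1,0,0,0,0,0,0,0.7,0,0,0,0,0,0,0.7,0,0,0,0,0,0,0.7,0,0,-20,0,0,0,0.8,0,0,-40,0,0,0,0.8,0,0,-40,0,0,0,0],
)

```text
clock: 37.15
position: [0.5512, 0.0045, 0.1286]
orientation: [0.999, -0.045, -0.001, 0.0]
ft_force: [1.4, -0.4, 0.7]
width: 0.0643
```

Request:
arm_command(
  plan=[-20,0,-30,0,0,0,-1,-10,0,0,0,0,0,-1,0,0,0,0,0,0,-1,0,0,0,0,0,0,-1],
)

```text
clock: 37.55
position: [0.5214, 0.0077, 0.1571]
orientation: [0.999, -0.045, -0.001, -0.0]
ft_force: [0.5, -0.6, 0.2]
width: 0.0035
```

```bash
python3 - <<'E'
from h import *
c=eyes.calibration('wrist');P,R,s=pose();im=eyes.grab_frame('wrist');cv2.imwrite('pics/x.png',im[:,:,::-1]);np.save('c.npy',c,allow_pickle=True)
pad=pl(-.045,.098)
plan([((*pad,.15),PYAW-90,-1),((*pad,.07),PYAW-90,-1)])
E
```

```text
t 37.6 tcp [0.5215 0.0076 0.1569] jaw -95.1 F [-0.6  0.4  0.2] w 0.0007 q [-0.73  0.41  0.91  1.73 -0.35  1.18 -1.38]
[19.2,-32,2.2,0,0.03,-0.03,-1, 19.3,-32,2.3,0.01,0.04,-0.03,-1, 19.2,-32,2.3,0,0.03,-0.03,-1, 0,-0,40,0,0,0,-1, 0,-0,40,0,0,0,-1]
```

View pics/x.png

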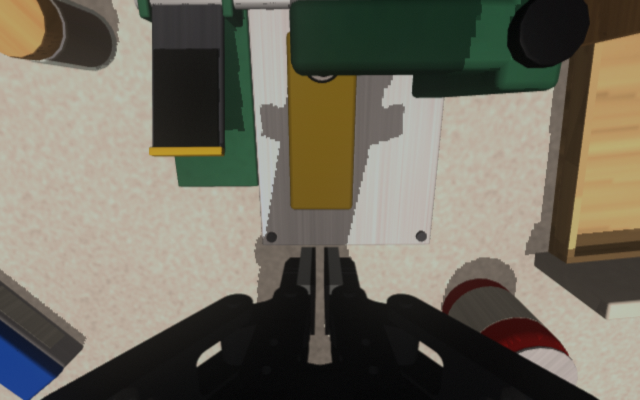

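Request:
arm_command(
  plan=[19,-32,2,0,0,0,-1,19,-32,2,0,0,0,-1,20,-32,2,0,0,0,-1,0,0,40,0,0,0,-1,0,0,40,0,0,0,-1,0,0,10,0,0,0,-1,0,0,10,0,0,0,-1,0,0,10,0,0,0,-1],
)

```text
clock: 38.4
position: [0.5868, 0.0977, 0.0426]
orientation: [0.999, -0.045, -0.002, -0.001]
ft_force: [-6.7, 1.0, 10.7]
width: -0.0004
```

Request:
arm_command(
  plan=[0,0,4,0,0,0,-1,0,0,0,0,0,0,-1,0,0,0,0,0,0,-1],
)

```text
clock: 38.7
position: [0.5864, 0.0977, 0.0395]
orientation: [0.999, -0.045, -0.003, -0.001]
ft_force: [-6.3, 0.7, 10.3]
width: -0.0
```

```bash
python3 - <<'E'
from h import *
c=np.load('c.npy',allow_pickle=True).item()
for p,z in [((290,208.5),.053),((352,209),.053),((263,243.5),.008),((430,243.5),.008)]: print(p,loc(p2w(c,p,z)).round(1))
s=sensors.state();print(s['position'],s['ft_force'])
im=eyes.grab_frame('side'); cv2.imwrite('pics/y.png',cv2.resize(im[140:270,300:440],None,fx=4,fy=4,interpolation=cv2.INTER_CUBIC)[:,:,::-1])
E
```

```text
(290, 208.5) [-109.    26.1]
(352, 209) [-109.5  -23.6]
(263, 243.5) [-159.6   58.1]
(430, 243.5) [-159.7 -105.6]
[0.58642792 0.09772892 0.03952504] [-6.34780829  0.66631588 10.2671759 ]
```

View pics/y.png

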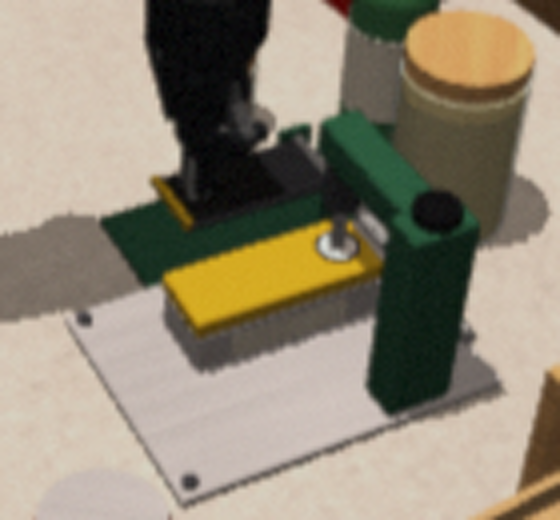

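Tin centred under the rod. Press a bit harder to make sure of the stop.

Request:
arm_command(
  plan=[0,0,4,0,0,0,-1,0,0,3,0,0,0,-1,0,0,0,0,0,0,-1,0,0,0,0,0,0,-1],
)

```text
clock: 39.15
position: [0.5867, 0.0977, 0.0386]
orientation: [0.999, -0.045, -0.003, -0.003]
ft_force: [-18.5, 1.2, 40.5]
width: 0.0
```

```bash
python3 - <<'E'
from h import *
s=sensors.state();print(s['position'],s['ft_force'])
im=eyes.grab_frame('side'); cv2.imwrite('pics/y2.png',cv2.resize(im[140:270,300:440],None,fx=4,fy=4,interpolation=cv2.INTER_CUBIC)[:,:,::-1])
E
```

```text
[0.58672423 0.09772594 0.03855281] [-18.49504259   1.19435218  40.51847754]
```

View pics/y2.png

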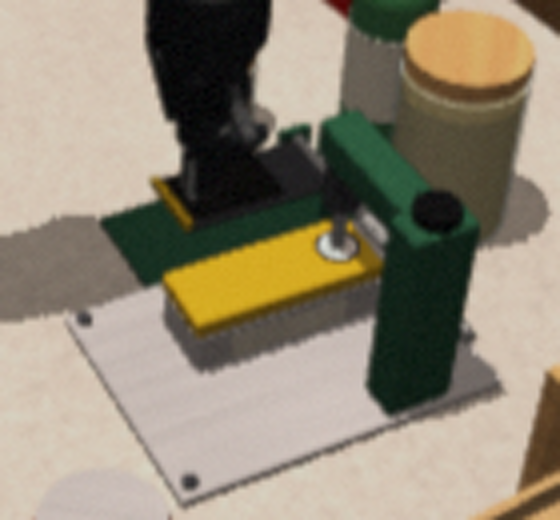

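Request:
arm_command(
  plan=[0,0,-15,0,0,0,-1,0,0,-40,0,0,0,-1,0,0,-45,0,0,0,0,-11,32,-10,0,0,0,0.8,-11,32,0,0,0,0,0.8,-11,32,0,0,0,0,0.8,0,0,0,0,0,0,0.8,0,0,0,0,0,0,0.8],
)

```text
clock: 40.0
position: [0.5469, 0.0035, 0.1419]
orientation: [0.999, -0.047, 0.0, -0.0]
ft_force: [0.1, -0.0, 0.7]
width: 0.0769
```

```bash
python3 - <<'E'
from h import *
g=pl(-.078,.001)
plan([((*g,.11),PYAW-90,.8),((*g,.025),PYAW-90,.8,30)])
im=eyes.grab_frame('wrist'); cv2.imwrite('pics/z.png',im[:,:,::-1])
E
```

```text
t 40.0 tcp [0.5469 0.0035 0.1419] jaw -95.4 F [ 0.1 -0.   0.7] w 0.0769 q [-0.67  0.48  0.89  1.68 -0.4   1.17 -1.35]
[-0.9,-0.7,31.9,-0.04,-0.05,-0.31,0.8, -0,-0,28.3,-0,0,0,0.8, -0,-0,28.3,-0,0,0,0.8, -0,-0,28.4,-0,0,0,0.8]
```

Request:
arm_command(
  plan=[-1,-1,32,0,0,0,0.8,0,0,28,0,0,0,0.8,0,0,28,0,0,0,0.8,0,0,28,0,0,0,0.8,0,0,0,0,0,0,0.8,0,0,0,0,0,0,-1,0,0,0,0,0,0,-1,0,0,0,0,0,0,-1],
)

```text
clock: 40.85
position: [0.5478, 0.0057, 0.027]
orientation: [0.999, -0.045, 0.002, -0.0]
ft_force: [0.1, -0.2, 3.2]
width: 0.0491
```

Request:
arm_command(
  plan=[0,0,0,0,0,0,-1,0,0,0,0,0,0,-1],
)

```text
clock: 41.05
position: [0.5478, 0.0057, 0.027]
orientation: [0.999, -0.045, 0.002, -0.0]
ft_force: [0.4, 0.1, 6.4]
width: 0.049
```

```bash
python3 - <<'E'
from h import *
g=dl(.062,.076)
P=sensors.state()['position']
plan([((P[0],P[1],P[2]+.005),PYAW-90,-1),((*pl(-.14),.032),PYAW-90,-1,22),((*pl(-.15),.2),PYAW-90,-1),((*g,.2),DYAW-90,-1)])
E
```

```text
t 41.0 tcp [0.5478 0.0057 0.027 ] jaw -95.2 F [0.4 0.1 6.4] w 0.049 q [-0.6   0.62  0.79  1.8  -0.53  0.95 -1.25]
[0,-0,-5,-0.03,-0.23,-0.1,-1, -21.2,0.8,0,0,0,-0,-1, -21.2,0.8,0,0,0,-0,-1, -21.1,0.8,0,0,0,-0,-1, -2.5,0,-42,0,0,-0,-1, -2.5,0,-42,0,0,-0,-1, -2.5,0,-42,0,0,-0,-1, -2.5,0.1,-42,0,0,-0,-1]
[8.5,41.7,0,0,0,-0.96,-1, 7.8,41.9,0,0,0,-0.96,-1, 7.1,42,0,0,0,-0.96,-1, 6.4,42.1,0,0,0,-0.96,-1, 5.7,42.2,0,0,0,-0.96,-1, 5,42.3,0.1,0,0,-0.96,-1]
```

Request:
arm_command(
  plan=[0,0,-6,0,0,0,-1,-21,1,0,0,0,0,-1,-21,1,0,0,0,0,-1,-21,1,0,0,0,0,-1,-2,0,-42,0,0,0,-1,-3,0,-42,0,0,0,-1,-3,0,-42,0,0,0,-1,-2,0,-42,0,0,0,-1],
)

```text
clock: 41.85
position: [0.4713, 0.0097, 0.2002]
orientation: [0.999, -0.045, -0.001, -0.0]
ft_force: [1.2, 0.8, -2.2]
width: 0.0487
```

Request:
arm_command(
  plan=[8,42,0,0,0,-1,-1,8,42,0,0,0,-1,-1,7,42,0,0,0,-1,-1,6,42,0,0,0,-1,-1,6,42,0,0,0,-1,-1,5,42,0,0,0,-1,-1,0,0,0,0,0,0,-1,0,0,0,0,0,0,-1],
)

```text
clock: 42.65
position: [0.4996, -0.2455, 0.1985]
orientation: [1.0, 0.005, -0.001, -0.0]
ft_force: [-0.4, 1.6, -3.2]
width: 0.0488
```

```bash
python3 - <<'E'
from h import *
g=dl(.062,.076)
plan([((*g,.14),DYAW-90,-1),((*g,.055),DYAW-90,-1,25)])
im=eyes.grab_frame('wrist'); cv2.imwrite('pics/aa.png',im[:,:,::-1])
E
```

```text
t 42.6 tcp [ 0.4996 -0.2455  0.1985] jaw -89.4 F [-0.4  1.6 -3.2] w 0.0488 q [-0.24  0.47  0.96  1.57 -0.39  1.31 -0.79]
[1.8,-0.6,29.3,-0.02,0.06,-0.06,-1, 1.8,-0.5,29.2,-0.03,0.05,-0.07,-1, -0,-0,21.3,0,0,0,-1, -0,-0,21.2,0,0,0,-1, -0,-0,21.3,0,0,0,-1, -0,-0,21.2,0,0,0,-1]
```

View pics/aa.png

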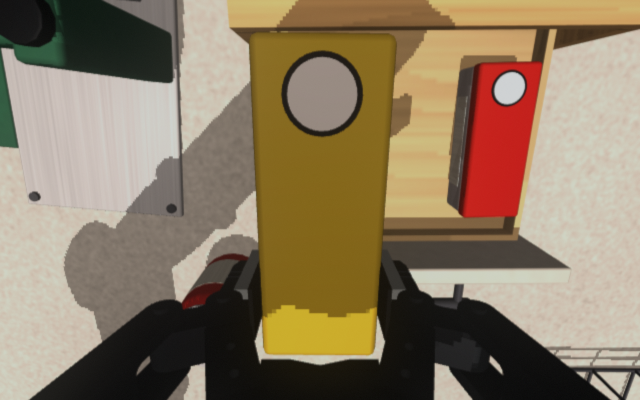

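Request:
arm_command(
  plan=[2,-1,29,0,0,0,-1,2,0,29,0,0,0,-1,0,0,25,0,0,0,-1,0,0,25,0,0,0,-1,0,0,22,0,0,0,-1,0,0,15,0,0,0,-1,0,0,0,0,0,0,-1,0,0,0,0,0,0,-1],
)

```text
clock: 43.5
position: [0.5058, -0.2423, 0.0545]
orientation: [1.0, 0.008, 0.0, -0.0]
ft_force: [0.6, -0.4, -2.5]
width: 0.0488
```

Request:
arm_command(
  plan=[0,0,8,0,0,0,-1,0,0,4,0,0,0,-1,0,0,0,0,0,0,-1,0,0,0,0,0,0,-1],
)

```text
clock: 43.9
position: [0.5052, -0.2432, 0.0422]
orientation: [1.0, 0.007, 0.0, -0.0]
ft_force: [0.5, -0.9, -2.3]
width: 0.0491
```

Request:
arm_command(
  plan=[0,0,3,0,0,0,-1,0,0,0,0,0,0,0.4,0,0,0,0,0,0,0.4,0,0,0,0,0,0,0.4,0,0,-20,0,0,0,0.4,0,0,-45,0,0,0,0.5,0,0,-50,0,0,0,1,0,0,-50,0,0,0,1],
)

```text
clock: 44.7
position: [0.5046, -0.2431, 0.2057]
orientation: [1.0, 0.007, -0.0, -0.0]
ft_force: [0.4, -0.6, 0.7]
width: 0.0855
```

```bash
python3 - <<'E'
from h import *
im=eyes.grab_frame('wrist'); cv2.imwrite('pics/bb.png',im[:,:,::-1])
tinpose('blue','top')
plan([((.43,.06,.27),-70,1),((.405,.345,.25),-56,1)])
E
```

```text
blue top px [235.6 246.7] n 673 size 127 48 ctr [0.4007 0.3411] yaw 34.8 spot [0.4376 0.3667] white [0.4385 0.3687] area 40
t 44.8 tcp [ 0.5087 -0.2469  0.2118] jaw -89.2 F [ 0.6 -1.3 -0.1] w 0.0854 q [-0.25  0.47  0.97  1.54 -0.39  1.32 -0.8 ]
[-9.2,-38.4,-7.7,0.07,-0.09,-2.4,1, -7.6,-38.8,-7.6,0.07,-0.09,-2.4,1, -6,-39.1,-7.6,0.06,-0.08,-2.4,1, -4.3,-39.3,-7.5,0.07,-0.09,-2.4,1, -2.7,-39.5,-7.4,0.06,-0.08,-2.4,1, -1.1,-39.6,-7.4,0.07,-0.09,-2.4,1, 0.6,-39.6,-7.4,0.06,-0.08,-2.4,1, 2.3,-39.5,-7.3,0.07,-0.09,-2.4,1]
[10.6,-39.5,2.9,-0,0,-2,1, 11.9,-39.1,2.8,-0,0,-2,1, 13.3,-38.6,2.9,-0,0,-2,1, 14.6,-38.2,2.8,-0,0,-2,1, 16,-37.6,2.9,-0,0,-2,1, 17.3,-37.1,2.8,-0,0,-2,1, 18.5,-36.4,2.9,-0,0,-2,1]
```

View pics/bb.png

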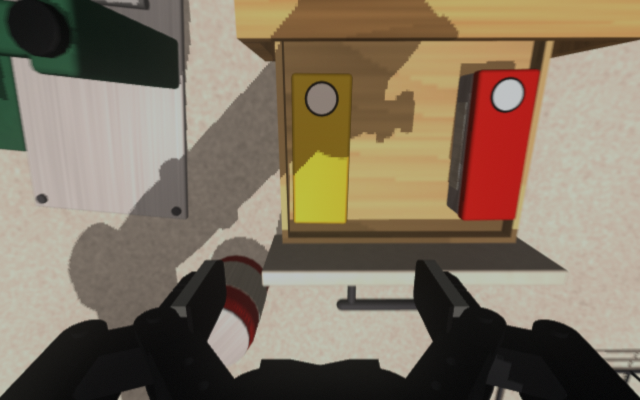

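Yellow and red lie flat in the drawer, yellow at (322,148) and red at (497,145). Next is the real blue tin at top view (235,245); pink (175,240) and orange (250,309) are the look-alikes.

Request:
arm_command(
  plan=[-9,-38,-8,0,0,-2.4,1,-8,-39,-8,0,0,-2.4,1,-6,-39,-8,0,0,-2.4,1,-4,-39,-7,0,0,-2.4,1,-3,-40,-7,0,0,-2.4,1,-1,-40,-7,0,0,-2.4,1,1,-40,-7,0,0,-2.4,1,2,-40,-7,0,0,-2.4,1],
)

```text
clock: 45.6
position: [0.4256, 0.0661, 0.2632]
orientation: [0.985, 0.175, 0.0, -0.0]
ft_force: [0.8, 0.3, 0.4]
width: 0.0857
```

Request:
arm_command(
  plan=[11,-40,3,0,0,-2,1,12,-39,3,0,0,-2,1,13,-39,3,0,0,-2,1,15,-38,3,0,0,-2,1,16,-38,3,0,0,-2,1,17,-37,3,0,0,-2,1,18,-36,3,0,0,-2,1,0,0,0,0,0,0,1],
)

```text
clock: 46.4
position: [0.3974, 0.3572, 0.24]
orientation: [0.955, 0.298, -0.001, -0.001]
ft_force: [-0.8, 0.2, -0.9]
width: 0.0854
```

Request:
arm_command(
  plan=[0,0,0,0,0,0,1],
)

```text
clock: 46.5
position: [0.4004, 0.3505, 0.2411]
orientation: [0.956, 0.294, -0.001, 0.001]
ft_force: [-0.8, -1.2, 0.3]
width: 0.0856
```

```bash
python3 - <<'E'
from h import *
r=tinpose('blue',save='pics/cc.png')[0]
g=off(r[0],r[1],-.03); print(g)
plan([((*g,.10),r[1]-90,1),((*g,.018),r[1]-90,1,30)])
E
```

```text
blue wrist px [326.4 182.8] n 4544 size 127 48 ctr [0.4004 0.3427] yaw 35.0 spot [0.4373 0.3685] white [0.4392 0.3679] area 35
[0.37582511 0.32547189]
t 46.5 tcp [0.4012 0.3491 0.2416] jaw -56.0 F [ 0.4 -1.  -0.1] w 0.0853 q [-1.23  0.3   0.63  1.56 -0.18  1.34 -1.56]
[-8.5,1.3,35.4,0.02,0.01,-0.25,1, -8.6,1.3,35.4,0.02,0.02,-0.25,1, -8.5,1.2,35.4,0.02,0.01,-0.26,1, -8.6,1.2,35.4,0.02,0.02,-0.25,1, -0,0,27.3,0,-0,-0,1, -0,0,27.3,0,-0,-0,1, -0,0,27.4,0,-0,-0,1]
```

View pics/cc.png

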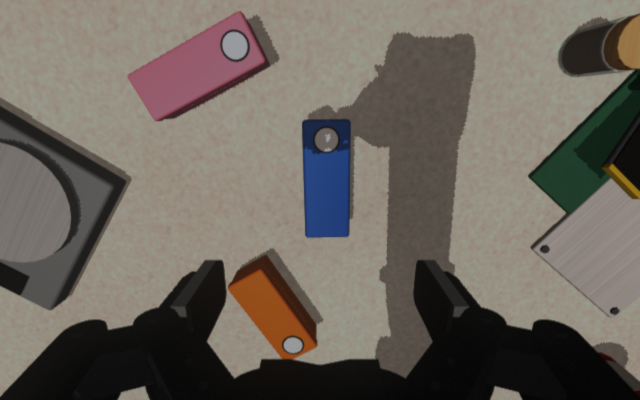

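Request:
arm_command(
  plan=[-8,1,35,0,0,0,0.9,-8,1,35,0,0,0,0.8,-8,1,35,0,0,-0.4,0.8,-8,1,36,0,0,-0.4,0.8,0,0,27,0,0,0,0.8,0,0,27,0,0,0,0.8,0,0,25,0,0,0,0.8,0,0,0,0,0,0,0.8],
)

```text
clock: 47.35
position: [0.3751, 0.325, 0.0197]
orientation: [0.955, 0.298, -0.003, 0.002]
ft_force: [-0.6, -0.7, -0.2]
width: 0.077
```

Request:
arm_command(
  plan=[0,0,0,0,0,0,-1,0,0,0,0,0,0,-1,0,0,0,0,0,0,-1,0,0,0,0,0,0,-1],
)

```text
clock: 47.75
position: [0.3787, 0.3292, 0.0242]
orientation: [0.954, 0.299, 0.002, -0.001]
ft_force: [0.4, -2.2, 6.2]
width: 0.0488
```

```bash
python3 - <<'E'
from h import *
P=sensors.state()['position']
plan([((P[0]+.01,P[1],.16),-55.5,-1),((.43,.15,.2),-75,-1),((*pl(-.15),.2),PYAW-90,-1)])
E
```

```text
t 47.8 tcp [0.3787 0.3292 0.0242] jaw -55.2 F [ 0.4 -2.2  6.2] w 0.0488 q [-1.17  0.48  0.54  1.92 -0.33  0.83 -1.42]
[2.2,1.4,-33.9,-0,-0.06,0.07,-1, 2.2,1.4,-34,-0,-0.06,0.07,-1, 2.1,1.4,-33.9,-0,-0.06,0.07,-1, 2.1,1.5,-34,-0.01,-0.05,0.06,-1, -13.5,34.2,-8,0,-0,3.9,-1, -11.1,35,-8,0,-0,3.9,-1, -8.7,35.7,-8,0,-0,3.9,-1, -6.3,36.3,-8,0,-0,3.9,-1]
[-3.9,36.6,-8,0,-0.01,3.9,-1, 1.6,36.7,0,0,0,5.02,-1, 4.8,36.5,0,0,0,5.01,-1, 8,35.9,0,0,0,5.02,-1, 11.2,35,0,0,0,5.01,-1]
```

Request:
arm_command(
  plan=[2,1,-25,0,0,0,-1,2,1,-37,0,0,0,-1,2,2,-37,0,0,0,-1,2,2,-37,0,0,0.3,-1,-14,34,-8,0,0,3.9,-1,-11,35,-8,0,0,3.9,-1,-9,36,-8,0,0,3.9,-1,-6,36,-8,0,0,3.9,-1],
)

```text
clock: 48.55
position: [0.419, 0.1835, 0.1906]
orientation: [0.987, 0.163, -0.0, -0.001]
ft_force: [1.1, 1.1, -2.0]
width: 0.0485
```

Request:
arm_command(
  plan=[-4,37,-8,0,0,3.9,-1,2,37,0,0,0,5,-1,5,36,0,0,0,5,-1,8,36,0,0,0,5,-1,11,35,0,0,0,5,-1,0,0,0,0,0,0,-1,0,0,0,0,0,0,-1],
)

```text
clock: 49.25
position: [0.4721, 0.0079, 0.1981]
orientation: [0.999, -0.045, -0.0, -0.0]
ft_force: [0.3, 0.2, -2.1]
width: 0.0491
```

```bash
python3 - <<'E'
from h import *
c=eyes.calibration('wrist');P,R,s=pose();im=eyes.grab_frame('wrist');cv2.imwrite('pics/dd.png',im[:,:,::-1]);np.savez('c2.npz',P=P,q=s['orientation']);np.save('c.npy',c,allow_pickle=True)
plan([((*pl(-.15),.1),PYAW-90,-1),((*pl(-.15),.036),PYAW-90,-1,20)])
E
```

```text
t 49.3 tcp [0.472  0.0095 0.198 ] jaw -95.0 F [ 0.3  0.7 -3.2] w 0.0486 q [-0.84  0.24  0.94  1.79 -0.21  1.21 -1.5 ]
[0.8,-0.1,32.7,-0.03,0.02,0.04,-1, 0.8,-0.1,32.6,-0.02,0.02,0.03,-1, 0.8,-0.2,32.7,-0.03,0.02,0.04,-1, -0,0,16,0,-0,-0,-1, -0,0,16,0,-0,-0,-1, -0,0,16,0,-0,-0,-1, -0,0,16,0,-0,-0,-1]
```

View pics/dd.png

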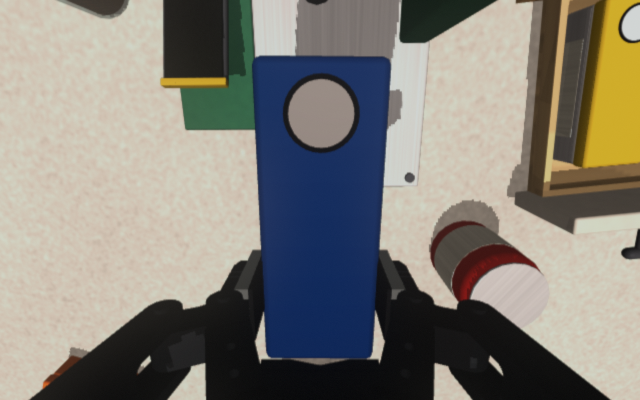

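```bash
python3 - <<'E'
from h import *
c=np.load('c.npy',allow_pickle=True).item();z=np.load('c2.npz');P=z['P'];R=Ro.from_quat(z['q']);L=P[2]+.0208
for p in [(321,113),(267,357),(373,357),(254,57),(390,57)]: print('rel tcp',R.inv().apply(p2w(c,p,L)-P).round(4))
E
```

```text
rel tcp [ 0.0704  0.0004 -0.0208]
rel tcp [-0.0378 -0.0243 -0.0208]
rel tcp [-0.0377  0.0244 -0.0208]
rel tcp [ 0.0891 -0.0228 -0.0208]
rel tcp [ 0.0891  0.0242 -0.0209]
```

Request:
arm_command(
  plan=[1,0,32,0,0,0,-1,1,0,33,0,0,0,-1,0,0,33,0,0,0,-1,0,0,16,0,0,0,-1,0,0,16,0,0,0,-1,0,0,15,0,0,0,-1,0,0,14,0,0,0,-1,0,0,0,0,0,0,-1],
)

```text
clock: 50.1
position: [0.4725, 0.0103, 0.0373]
orientation: [0.999, -0.042, -0.002, -0.0]
ft_force: [-0.7, 0.6, -3.2]
width: 0.0486
```

Request:
arm_command(
  plan=[0,0,0,0,0,0,-1],
)

```text
clock: 50.2
position: [0.4745, 0.0094, 0.0391]
orientation: [0.999, -0.043, -0.0, -0.0]
ft_force: [-0.5, 0.6, -2.0]
width: 0.0488
```

```bash
python3 - <<'E'
from h import *
P=sensors.state()['position'];print(loc(P))
plan([((*P[:2],.0365),PYAW-90,-1)])
E
```

```text
[-149.78829915   -0.34482464]
t 50.2 tcp [0.4745 0.0094 0.0391] jaw -94.9 F [-0.5  0.6 -2. ] w 0.0488 q [-0.69  0.47  0.81  1.98 -0.44  0.87 -1.3 ]
[0,0,2.6,-0.01,0.02,0.17,-1]
```

Request:
arm_command(
  plan=[0,0,3,0,0,0.2,-1,16,0,0,0,0,0,-1,16,0,0,0,0,0,-1,16,0,0,0,0,0,-1,16,0,0,0,0,0,-1,14,0,0,0,0,0,-1,0,0,0,0,0,0,-1,0,0,0,0,0,0,-1],
)

```text
clock: 51.0
position: [0.5519, 0.0015, 0.0363]
orientation: [0.999, -0.045, -0.0, -0.0]
ft_force: [0.4, -0.8, -3.1]
width: 0.0487
```

```bash
python3 - <<'E'
from h import *
P=sensors.state()['position'];print(loc(P))
plan([((*pl(-.071,.0005),.0322),PYAW-90,-1)])
E
```

```text
[-71.95532846  -1.30764615]
t 51.0 tcp [0.5519 0.0015 0.0363] jaw -95.2 F [ 0.4 -0.8 -3.1] w 0.0487 q [-0.58  0.61  0.76  1.77 -0.5   0.97 -1.27]
[1,-1.8,4.1,-0,0.02,-0.11,-1]
```

Request:
arm_command(
  plan=[1,-2,2,0,0,0,-1,0,0,2,0,0,0,-1,0,0,0,0,0,0,-1,0,0,0,0,0,0,-1],
)

```text
clock: 51.4
position: [0.5527, 0.0042, 0.0323]
orientation: [0.999, -0.045, -0.0, -0.001]
ft_force: [-2.7, 2.5, 2.4]
width: 0.0492
```

```bash
python3 - <<'E'
from h import *
P=sensors.state()['position'];print(loc(P))
plan([((*pl(-.071,.0005),.0322),PYAW-90,-1)])
im=eyes.grab_frame('side'); cv2.imwrite('pics/ee.png',cv2.resize(im[140:270,300:440],None,fx=4,fy=4,interpolation=cv2.INTER_CUBIC)[:,:,::-1])
E
```

```text
[-71.39105685   1.43771716]
t 51.4 tcp [0.5527 0.0042 0.0323] jaw -95.1 F [-2.7  2.5  2.4] w 0.0492 q [-0.58  0.61  0.76  1.77 -0.51  0.96 -1.27]
[0.4,0.9,0.1,-0.07,0.06,-0.09,-1]
```

View pics/ee.png

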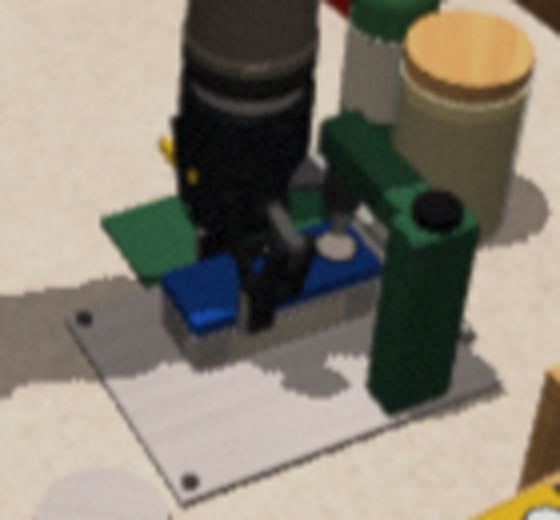

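Spot at (335,246), essentially as with yellow. Touching deck; release, retreat and press.

Request:
arm_command(
  plan=[1,0,0,0,0,0,-1,0,0,0,0,0,0,-1,0,0,0,0,0,0,0.7,0,0,0,0,0,0,0.7,0,0,0,0,0,0,0.7,0,0,-20,0,0,0,0.8,0,0,-40,0,0,0,0.8,0,0,-40,0,0,0,0],
)

```text
clock: 52.25
position: [0.554, 0.003, 0.1326]
orientation: [0.999, -0.045, -0.001, 0.001]
ft_force: [0.3, 0.7, 0.3]
width: 0.0644
```

Request:
arm_command(
  plan=[-20,0,-30,0,0,0,-1,-10,0,0,0,0,0,-1,0,0,0,0,0,0,-1,0,0,0,0,0,0,-1],
)

```text
clock: 52.65
position: [0.524, 0.0065, 0.1611]
orientation: [0.999, -0.045, -0.001, -0.0]
ft_force: [-0.9, 0.5, -0.5]
width: 0.0039
```

```bash
python3 - <<'E'
from h import *
c=eyes.calibration('wrist');P,R,s=pose();im=eyes.grab_frame('wrist');cv2.imwrite('pics/ff.png',im[:,:,::-1]);np.save('c.npy',c,allow_pickle=True)
pad=pl(-.045,.098)
plan([((*pad,.15),PYAW-90,-1),((*pad,.07),PYAW-90,-1)])
E
```

```text
t 52.7 tcp [0.5241 0.0064 0.1608] jaw -95.2 F [ 0.7  0.7 -0.8] w -0.0002 q [-0.7   0.41  0.88  1.72 -0.33  1.18 -1.4 ]
[18.3,-32.3,3.6,0.01,0.03,-0.03,-1, 18.4,-32.3,3.6,0.01,0.03,-0.03,-1, 18.3,-32.4,3.6,0,0.04,-0.04,-1, 0,0,40,0,-0,0,-1, 0,0,40,0,-0,0,-1]
```

View pics/ff.png

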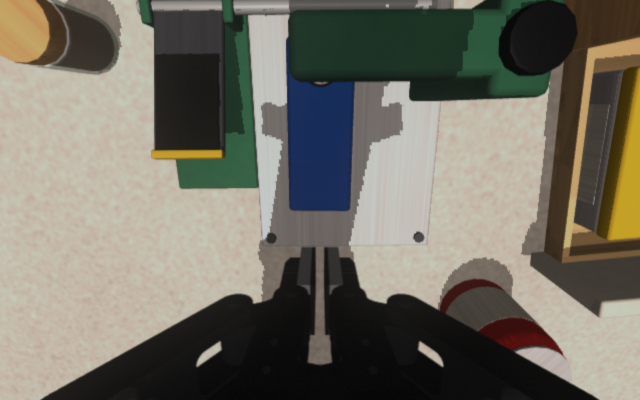

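Request:
arm_command(
  plan=[18,-32,4,0,0,0,-1,18,-32,4,0,0,0,-1,19,-33,3,0,0,0,-1,0,0,40,0,0,0,-1,0,0,40,0,0,0,-1,0,0,10,0,0,0,-1,0,0,10,0,0,0,-1,0,0,10,0,0,0,-1],
)

```text
clock: 53.5
position: [0.5863, 0.098, 0.0416]
orientation: [0.999, -0.045, -0.003, -0.001]
ft_force: [-8.9, 1.4, 11.2]
width: 0.0001
```

Request:
arm_command(
  plan=[0,0,6,0,0,0,-1,0,0,4,0,0,0,-1,0,0,0,0,0,0,-1,0,0,0,0,0,0,-1],
)

```text
clock: 53.9
position: [0.586, 0.0981, 0.0385]
orientation: [0.999, -0.045, -0.003, -0.003]
ft_force: [-18.3, 1.5, 42.6]
width: 0.0001
```

```bash
python3 - <<'E'
from h import *
c=np.load('c.npy',allow_pickle=True).item()
for p,z in [((290,210),.053),((350,210),.053),((263,244),.008),((428,244),.008)]: print(p,loc(p2w(c,p,z)).round(1))
s=sensors.state();print(s['position'],s['ft_force'])
im=eyes.grab_frame('side'); cv2.imwrite('pics/gg.png',cv2.resize(im[140:270,300:440],None,fx=4,fy=4,interpolation=cv2.INTER_CUBIC)[:,:,::-1])
E
```

```text
(290, 210) [-108.9   25.6]
(350, 210) [-108.9  -23.4]
(263, 244) [-159.1   57.9]
(428, 244) [-159.3 -106.2]
[0.58603322 0.0981032  0.03854871] [-18.26804747   1.50473371  42.57124698]
```

View pics/gg.png

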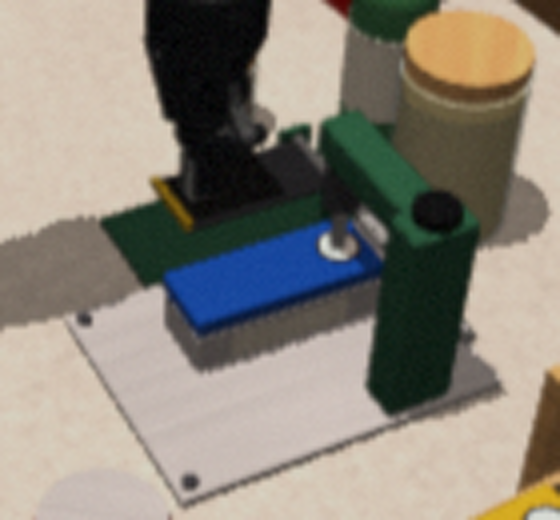

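Blue is stamped: the rod is centred on the spot at (338,245) and the pedal is at its stop. Pick it up.

Request:
arm_command(
  plan=[0,0,-15,0,0,0,-1,0,0,-40,0,0,0,-1,0,0,-45,0,0,0,0,-11,32,-10,0,0,0,0.8,-11,32,0,0,0,0,0.8,-11,32,0,0,0,0,0.8,0,0,0,0,0,0,0.8,0,0,0,0,0,0,0.8],
)

```text
clock: 54.75
position: [0.5466, 0.0037, 0.1419]
orientation: [0.999, -0.047, 0.0, -0.0]
ft_force: [1.2, 1.2, -0.2]
width: 0.0768
```

```bash
python3 - <<'E'
from h import *
g=pl(-.078,.001)
plan([((*g,.11),PYAW-90,.8),((*g,.025),PYAW-90,.8,30)])
im=eyes.grab_frame('wrist'); cv2.imwrite('pics/hh.png',im[:,:,::-1])
E
```

```text
t 54.8 tcp [0.5466 0.0037 0.1419] jaw -95.4 F [ 1.2  1.2 -0.2] w 0.0768 q [-0.65  0.47  0.86  1.68 -0.38  1.16 -1.36]
[-0.6,-0.6,31.9,-0.04,-0.05,-0.31,0.8, 0,-0,28.3,0,-0,-0,0.8, 0,-0,28.3,0,-0,-0,0.8, 0,-0,28.4,0,-0,-0,0.8]
```

View pics/hh.png

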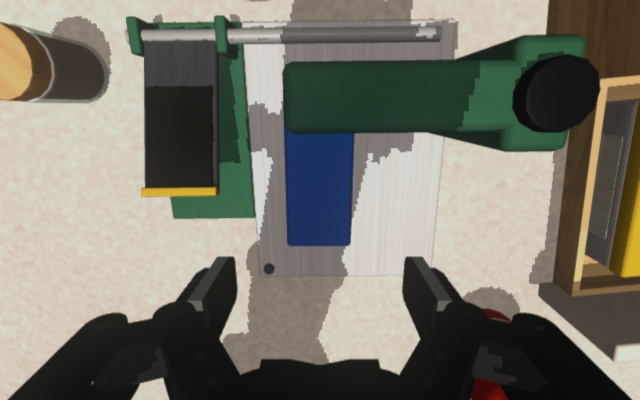

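Request:
arm_command(
  plan=[-1,-1,32,0,0,0,0.8,0,0,28,0,0,0,0.8,0,0,28,0,0,0,0.8,0,0,28,0,0,0,0.8,0,0,0,0,0,0,0.8,0,0,0,0,0,0,-1,0,0,0,0,0,0,-1,0,0,0,0,0,0,-1],
)

```text
clock: 55.6
position: [0.5475, 0.0059, 0.0271]
orientation: [0.999, -0.045, 0.002, -0.0]
ft_force: [-0.4, -0.5, 3.6]
width: 0.0489
```

Request:
arm_command(
  plan=[0,0,0,0,0,0,-1,0,0,0,0,0,0,-1],
)

```text
clock: 55.8
position: [0.5474, 0.006, 0.027]
orientation: [0.999, -0.045, 0.002, -0.0]
ft_force: [-0.0, 0.5, 6.5]
width: 0.0491
```

```bash
python3 - <<'E'
from h import *
g=dl(.062,.0)
P=sensors.state()['position']
plan([((P[0],P[1],P[2]+.005),PYAW-90,-1),((*pl(-.14),.032),PYAW-90,-1,22),((*pl(-.15),.2),PYAW-90,-1),((*g,.2),DYAW-90,-1)])
E
```

```text
t 55.8 tcp [0.5474 0.006  0.027 ] jaw -95.2 F [-0.   0.5  6.5] w 0.0491 q [-0.59  0.61  0.76  1.8  -0.51  0.94 -1.26]
[0,-0,-5,-0.03,-0.23,-0.11,-1, -21.1,0.9,0,-0,-0,0,-1, -21,0.9,0,-0,-0,0,-1, -21.1,0.9,0,-0,-0,0,-1, -2.5,-0,-42,-0,-0,0,-1, -2.5,-0,-42,-0,-0,0,-1, -2.5,-0,-42,-0,-0,0,-1, -2.5,-0,-42,-0,-0,0,-1]
[7.3,40.8,0,0,-0,-0.72,-1, 6.8,40.8,0,0,-0,-0.72,-1, 6.3,40.9,0,0,-0,-0.72,-1, 5.8,41,0,0,-0,-0.72,-1, 5.3,41.1,0,0,-0,-0.72,-1, 4.8,41.1,0,0,-0,-0.72,-1, 4.3,41.2,0,0,-0,-0.72,-1, 3.7,41.3,0,0,-0,-0.72,-1]
```

Request:
arm_command(
  plan=[0,0,-6,0,0,0,-1,-21,1,0,0,0,0,-1,-21,1,0,0,0,0,-1,-21,1,0,0,0,0,-1,-2,0,-42,0,0,0,-1,-3,0,-42,0,0,0,-1,-3,0,-42,0,0,0,-1,-2,0,-42,0,0,0,-1],
)

```text
clock: 56.6
position: [0.4711, 0.0099, 0.2003]
orientation: [0.999, -0.045, -0.001, -0.0]
ft_force: [1.2, 0.4, -3.8]
width: 0.0492
```

Request:
arm_command(
  plan=[7,41,0,0,0,-0.7,-1,7,41,0,0,0,-0.7,-1,6,41,0,0,0,-0.7,-1,6,41,0,0,0,-0.7,-1,5,41,0,0,0,-0.7,-1,5,41,0,0,0,-0.7,-1,4,41,0,0,0,-0.7,-1,4,41,0,0,0,-0.7,-1],
)

```text
clock: 57.4
position: [0.5004, -0.3207, 0.1984]
orientation: [1.0, 0.004, -0.001, -0.001]
ft_force: [0.2, 0.8, -2.3]
width: 0.0489
```

Request:
arm_command(
  plan=[0,0,0,0,0,0,-1,0,0,0,0,0,0,-1],
)

```text
clock: 57.6
position: [0.4994, -0.3212, 0.1984]
orientation: [1.0, 0.002, -0.001, -0.0]
ft_force: [0.3, 0.2, -2.1]
width: 0.0487
```

```bash
python3 - <<'E'
from h import *
c=eyes.calibration('wrist');P,R,s=pose()
im=eyes.grab_frame('wrist'); cv2.imwrite('pics/ii.png',im[:,:,::-1]);np.save('c.npy',c,allow_pickle=True)
g=dl(.062,.0)
plan([((*g,.14),DYAW-90,-1),((*g,.055),DYAW-90,-1,25)])
E
```

```text
t 57.6 tcp [ 0.5004 -0.3193  0.1984] jaw -89.6 F [ 0.3 -0.2 -2.8] w 0.0493 q [-0.05  0.54  0.91  1.46 -0.43  1.35 -0.68]
[1.8,0.6,29.2,-0.06,0.04,-0.16,-1, 1.8,0.5,29.2,-0.06,0.03,-0.15,-1, 0,-0,21.2,-0,0,-0,-1, 0,-0,21.3,-0,0,-0,-1, 0,-0,21.2,-0,0,-0,-1, 0,-0,21.3,-0,0,-0,-1]
```

View pics/ii.png

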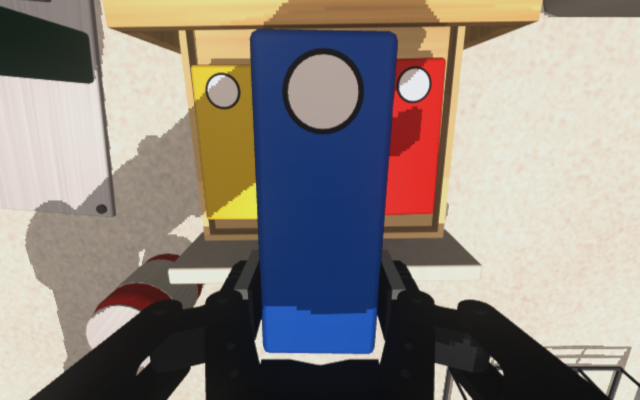

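```bash
python3 - <<'E'
from h import *
c=np.load('c.npy',allow_pickle=True).item()
for p in [(205,218),(436,213),(193,68),(444,60)]: print(p2w(c,p,.067).round(4))
E
```

```text
[ 0.475  -0.2178  0.067 ]
[ 0.4805 -0.4248  0.067 ]
[ 0.6    -0.2209  0.067 ]
[ 0.6063 -0.4173  0.067 ]
```

Request:
arm_command(
  plan=[2,0,29,0,0,0,-1,2,0,29,0,0,0,-1,0,0,25,0,0,0,-1,0,0,25,0,0,0,-1,0,0,0,0,0,0,-1,0,0,0,0,0,0,-1],
)

```text
clock: 58.25
position: [0.5055, -0.3181, 0.0912]
orientation: [1.0, 0.005, -0.0, -0.001]
ft_force: [0.4, 0.7, -2.7]
width: 0.049
```

```bash
python3 - <<'E'
from h import *
plan([((.505,-.320,.044),DYAW-90,-1,15)])
E
```

```text
t 58.2 tcp [ 0.5055 -0.3181  0.0912] jaw -89.4 F [ 0.4  0.7 -2.7] w 0.049 q [-0.02  0.64  0.85  1.59 -0.52  1.15 -0.61]
[-0.1,0.5,11.8,-0.02,0.01,-0.03,-1, -0.2,0.5,11.8,-0.02,0,-0.03,-1, -0.1,0.5,11.8,-0.02,0.01,-0.04,-1, -0.2,0.4,11.8,-0.02,0,-0.03,-1]
```

Request:
arm_command(
  plan=[0,1,15,0,0,0,-1,0,1,15,0,0,0,-1,0,0,12,0,0,0,-1,0,0,5,0,0,0,-1,0,0,0,0,0,0,-1,0,0,0,0,0,0,-1],
)

```text
clock: 58.85
position: [0.505, -0.3223, 0.0442]
orientation: [1.0, 0.004, 0.0, 0.0]
ft_force: [-0.1, 0.1, -2.0]
width: 0.0489
```

Request:
arm_command(
  plan=[0,-1,4,0,0,0,-1,0,0,0,0,0,0,-1,0,0,0,0,0,0,0.3,0,0,0,0,0,0,0.3,0,0,0,0,0,0,0.3,0,0,-20,0,0,0,0.3,0,0,-45,0,0,0,0.3,0,0,-50,0,0,0,0],
)

```text
clock: 59.65
position: [0.5039, -0.3199, 0.1549]
orientation: [1.0, 0.004, -0.002, -0.001]
ft_force: [1.1, -0.5, -0.1]
width: 0.0433
```

Request:
arm_command(
  plan=[-30,0,-50,0,0,0,-1,-40,0,-20,0,0,0,-1,-40,0,0,0,0,0,-1,0,0,0,0,0,0,-1,0,0,0,0,0,0,-1],
)

```text
clock: 60.15
position: [0.3986, -0.3217, 0.2184]
orientation: [1.0, 0.003, 0.001, -0.001]
ft_force: [1.0, 1.2, 0.7]
width: -0.0001
```

```bash
python3 - <<'E'
from h import *
c=eyes.calibration('wrist');im=eyes.grab_frame('wrist'); cv2.imwrite('pics/jj.png',im[:,:,::-1]);np.save('c.npy',c,allow_pickle=True)
plan([((.34,-.321,.25),DYAW-90,-1)])
im=eyes.grab_frame('side'); cv2.imwrite('pics/jj2.png',cv2.resize(im[190:400,340:640],None,fx=2.5,fy=2.5,interpolation=cv2.INTER_CUBIC)[:,:,::-1])
E
```

```text
t 60.2 tcp [ 0.3999 -0.3213  0.2181] jaw -89.6 F [ 0.4  0.2 -0. ] w 0.0001 q [-0.12  0.35  1.    1.66 -0.3   1.3  -0.63]
[-29.9,-0.4,-16,-0.02,-0.05,-0.13,-1, -29.9,-0.5,-15.9,-0.02,-0.04,-0.12,-1]
```

View pics/jj.png

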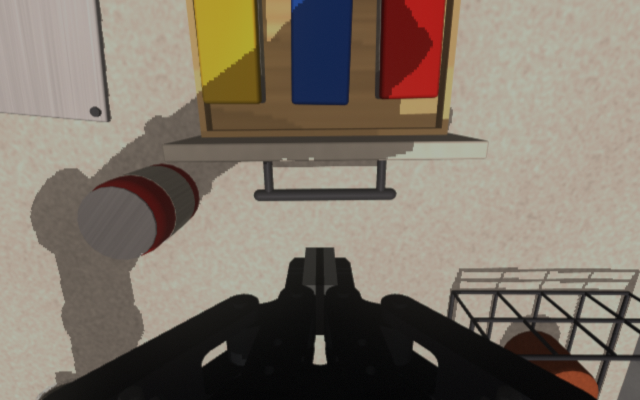

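View pics/jj2.png

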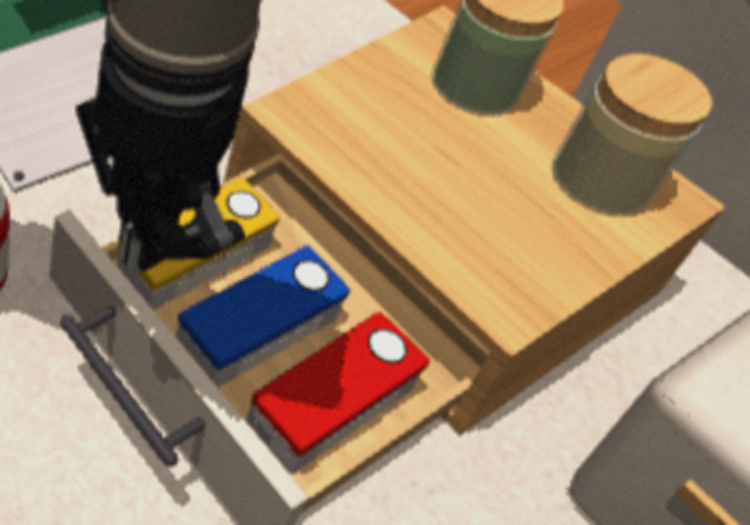

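```bash
python3 - <<'E'
from h import *
c=np.load('c.npy',allow_pickle=True).item()
for p in [(258,195),(325,194),(394,193)]: print(p2w(c,p,.074).round(4))
h=p2w(c,(325,194),.074)
plan([((.355,h[1],.2),DYAW-90,-1),((.355,h[1],.10),DYAW-90,-1),((.355,h[1],.062),DYAW-90,-1,20)])
E
```

```text
[ 0.3927 -0.2644  0.074 ]
[ 0.3941 -0.3261  0.074 ]
[ 0.3954 -0.3895  0.074 ]
t 60.2 tcp [ 0.4004 -0.3212  0.2179] jaw -89.5 F [ 1.1  0.4 -0.1] w -0.0001 q [-0.12  0.35  1.    1.66 -0.3   1.3  -0.63]
[-22.7,2.3,8.9,-0.01,-0.02,-0.09,-1, -22.8,2.2,9,-0,-0.02,-0.09,-1, 0,-0,33.3,-0,-0,-0,-1, 0,-0,33.3,-0,-0,-0,-1, 0,-0,33.4,-0,-0,-0,-1, 0,-0,19,-0,-0,-0,-1, 0,-0,19,-0,-0,-0,-1]
```

Request:
arm_command(
  plan=[-23,2,9,0,0,0,-1,-23,2,9,0,0,0,-1,0,0,33,0,0,0,-1,0,0,33,0,0,0,-1,0,0,33,0,0,0,-1,0,0,20,0,0,0,-1,0,0,18,0,0,0,-1,0,0,0,0,0,0,-1],
)

```text
clock: 61.05
position: [0.3527, -0.3244, 0.0603]
orientation: [1.0, 0.005, -0.003, -0.001]
ft_force: [-1.0, 0.6, -0.4]
width: -0.0002
```

Request:
arm_command(
  plan=[15,0,0,0,0,0,-1,15,0,0,0,0,0,-1,20,0,0,0,0,0,-1,20,0,0,0,0,0,-1,20,0,0,0,0,0,-1,20,0,0,0,0,0,-1,20,0,0,0,0,0,-1,15,0,0,0,0,0,-1],
)

```text
clock: 61.85
position: [0.5022, -0.3244, 0.0638]
orientation: [1.0, 0.005, 0.001, 0.001]
ft_force: [-1.0, -0.5, 0.1]
width: 0.0003
```

Request:
arm_command(
  plan=[15,0,0,0,0,0,-1,15,0,0,0,0,0,-1,10,0,0,0,0,0,-1,8,0,0,0,0,0,-1,5,0,0,0,0,0,-1,0,0,0,0,0,0,-1],
)

```text
clock: 62.45
position: [0.5524, -0.3245, 0.0631]
orientation: [1.0, 0.004, 0.0, 0.0]
ft_force: [0.7, 0.7, -0.8]
width: -0.0001
```

Request:
arm_command(
  plan=[5,0,0,0,0,0,-1,0,0,0,0,0,0,-1,0,0,0,0,0,0,-1],
)

```text
clock: 62.75
position: [0.556, -0.3251, 0.063]
orientation: [1.0, 0.003, 0.0, 0.0]
ft_force: [-0.6, -0.6, -0.9]
width: 0.0
```

Request:
arm_command(
  plan=[6,0,0,0,0,0,-1,0,0,0,0,0,0,-1,0,0,0,0,0,0,-1],
)

```text
clock: 63.05
position: [0.5562, -0.325, 0.0628]
orientation: [1.0, 0.002, -0.005, -0.002]
ft_force: [-11.9, 2.1, 5.9]
width: -0.0001
```

Request:
arm_command(
  plan=[5,0,0,0,0,0,-1,0,0,0,0,0,0,-1,0,0,0,0,0,0,-1],
)

```text
clock: 63.35
position: [0.5562, -0.3251, 0.0628]
orientation: [1.0, 0.001, -0.01, -0.003]
ft_force: [-18.8, 4.9, 12.3]
width: 0.0002
```

Drawer home: it stopped exactly at the predicted 0.556 and the force rose. Retreat.

Request:
arm_command(
  plan=[-15,0,0,0,0,0,-1,-30,0,0,0,0,0,-1,-40,0,0,0,0,0,-1,0,0,-40,0,0,0,-1,0,0,-50,0,0,0,-1,0,0,-50,0,0,0,-1,-40,-40,0,0,0,0,-1,0,0,0,0,0,0,-1],
)

```text
clock: 64.15
position: [0.4417, -0.2857, 0.2022]
orientation: [1.0, 0.003, -0.001, -0.005]
ft_force: [-0.1, -0.1, -1.3]
width: 0.0003
```

```bash
python3 - <<'E'
from h import *
im=eyes.grab_frame('side'); cv2.imwrite('pics/kk.png',im[:,:,::-1])
im=eyes.grab_frame('top'); cv2.imwrite('pics/kk2.png',cv2.resize(im[60:330,140:540],None,fx=2,fy=2,interpolation=cv2.INTER_CUBIC)[:,:,::-1])
s=sensors.state();print(s['position'],s['ft_force'],s['clock'])
E
```

```text
[ 0.44653536 -0.28882908  0.20328616] [ 0.93800931 -0.41398394  0.32983871] 64.25
```

View pics/kk.png

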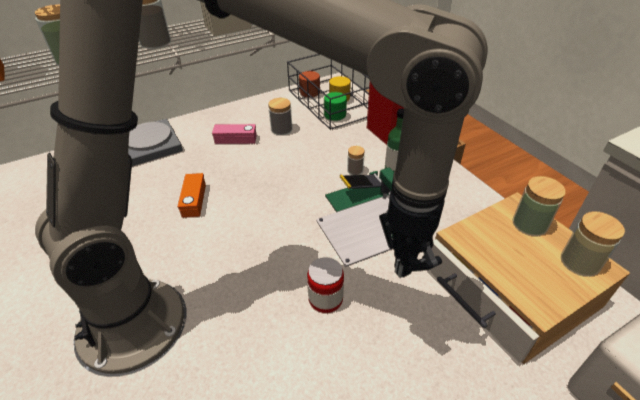

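View pics/kk2.png

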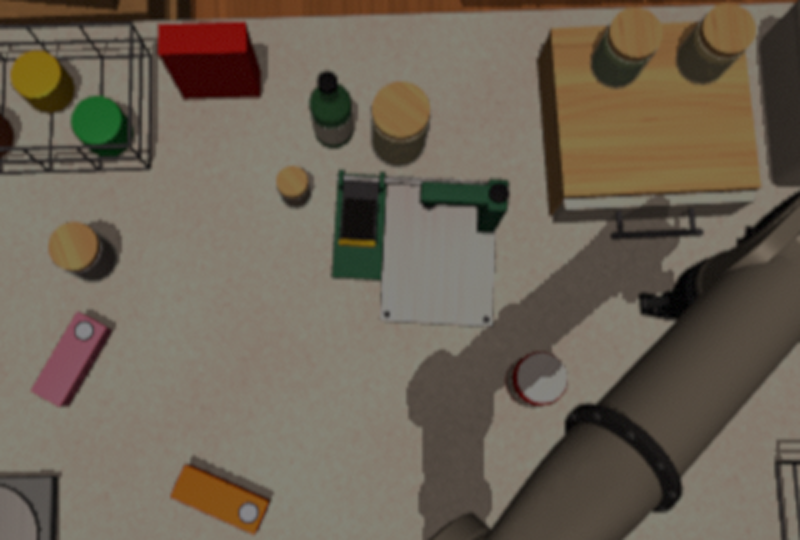

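The drawer is fully home with no gap, the pedal is up, the pantry goods stand where they did, and the arm touches nothing.

```bash
python3 -c "
from bench import job_done
print(job_done())"
```

```text
the job is handed in; nothing more can be done
None
```

I handed the job in at about 64 s. All three tins were present. I stamped them in the order red, yellow, blue, laid them flat with lids up in the drawer, and pushed it home.

**What went wrong on the way**
- **Drawer handle:** my first try at the handle landed an open finger on the drawer's front panel, peaking at about 94 N on the wrist (limit 120 N). I backed off and gripped it with the fingers part open. I then pulled until the drawer stopped moving and the force rose to 27 N.
- **Red tin:** it shifted about 2 cm on the deck before the first pedal press. I couldn't tell what moved it; the random knock seems likely. I assumed that stamp didn't count, re-centred the tin and pressed again. The second press peaked at 77 N, higher than I wanted.

**Last checks**
- **Stamps:** with the pedal at its stop (pad at about 0.0385 m), the side camera showed the rod on the white spot for all three. By the tin-edge measurements red was about 2–3 mm off centre, yellow and blue about 1 mm. The limit is 7 mm.
- **Drawer and tins:** all three tins lay flat in the open drawer in the last view before closing. The drawer then stopped at its predicted home position with a 19 N reaction and no visible gap. I can't see the tins inside the closed drawer.
- **Rest of the scene:** the pedal was up, and the jars, bottle, can and both look-alikes appeared unmoved. The arm was clear of everything.

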